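# Load the hot plate with end caps and set its coaxial control

### The arm

A 7-joint arm with a two-finger parallel gripper is mounted at the origin on the work surface. World frame = base frame: x ahead of the robot, y to its left, z up, the work surface at z = 0. Lengths are in m, angles in rad, forces in N, time in s.
With the tool pointing down it reaches from about 0.4 to 0.85 m from the base axis. Payload 4.5 kg.
Tool frame: the origin (TCP) lies midway between the tips of the shut fingers; the grasp point (between the pads) lies 19 mm behind it; z points along the fingers, y is the direction in which the jaws open and shut (so a half turn about z gives the same grasp; the last joint's range is limited). The gripper opens to 88 mm and grips with 3 to 60 N. Pads are 18 mm wide; open, the fingers measure 123 mm over their backs; the gripper's body (75 mm by 187 mm) begins 45 mm behind the grasp point.
Start: joints at [1.166, 0.689, -0.195, 1.565, 0.157, 0.902, -0.215], TCP at [0.266, -0.566, 0.239] pointing down, gripper open.
Joint ranges: [-3.01, 3.01], [-0.46, 2.08], [-1.47, 1.51], [0.13, 2.56], [-1, 4.14], [0.04, 2.09], [-2.66, 2.66]. Speed limits (rad/s): [2.57, 2.57, 3.14, 3.14, 3.14, 3.14, 3.14].

### API

Orientations are given as a unit quaternion [x, y, z, w].
In Python, from plant import get_state, snapshot, finish_job, regions_of gives the robot as it stands.
- The arm moves only by the tool send_rows, never from a script. Its argument "series" is a list of rows, each an object of numbers: "grip": the opening, from 0 (shut) to 1 (fully open); "dx", "dy", "dz": the shift along the tool's x, y, z in mm; "turn": the turn about the tool's z in rad. A call has 1 to 20 rows; each row shifts and turns the commanded pose from where the row before left it, along the tool's axes as they then stand; what a row does not reach is not made up. A row lasts 1/10 s, in which the tool goes at most 50 mm and 8.59 degrees, less where a joint would pass 70% of its speed; a pose out of reach is approached as far as the arm can. A call is refused whole if a number of a shift passes 50 or a number of a turn 0.15, either way. A call with a gripper value outside its range is refused whole. The fingers move at their own pace and stop on an object; "force" is the grip in N (left out, the last holds). Time passes only in rows, so rows that do not move let the fingers close. It gives the time, the measured TCP pose, the force and the opening at its end, in the units of the state.
- get_state(): the state, without advancing time (a new reading comes with each control period).
- snapshot(name): name is "scene" or "top" or "wrist"; returns a dict with "img" (384x512x3 uint8, red, green, blue), "depth" (384x512 float32, m along the optical axis (not along the pixel's ray), 0 where there is no reading), "fov_y" (degrees; the focal length in pixels is half the picture's height over the tangent of half this angle, whatever the lens; pixels are square), "cx", "cy" (the principal point, pixels), "k1" (the pictures are not rectified: a ray, as slopes to the right and down, at radius r is drawn at 1 + k1 r^2 times it, then the intrinsics apply), "R" (3x3) and "t" (3): a world point X has camera coordinates R X + t. Camera axes: x right, y down, z forward; pixel columns grow to the right and rows downward; lengths in m; the calibration is good to about 2 mm. A picture is of the moment at which its call begins.
- finish_job(): hands the job in, once; it reports no verdict.
Trained networks look in a picture, given as the dict that the camera call returned (one of the last four; its "shot" number tells which), for a name from the list of things; names that differ only in an ending like _2 or _b are one class to them, and where a whole thing is asked for, a point or a joint stands for the part that bears it (a point fixed in the world has none). Each returns a list of dicts, best first, with "score" (0 to 1); they miss things now and then, are a little off and sometimes report something else, mostly with a low value. They report only what shows in the picture. A call takes as long as a camera call. They do not tell look-alikes from the thing itself.
- regions_of(picture, target): "pixels" (384x512 bool, what is visible of it) and "extent" ([left, top, right, bottom] in pixels, round what is visible of it).
The state is a dict: "clock": time; "q": joint angles; "qd": joint speeds; "joint_torque": joint torques, N m; "tool_pos": TCP position; "eef_rot": TCP orientation; "contact_force": force on the tool from outside, world axes, zero at the start; "moment": the same for the moment, N m; "opening": opening from 0.0 (shut) to 1.0 (fully open).
Only numpy, scipy, OpenCV 4.12 (cv2) and the standard library are available. Lean on these libraries where they do the work, as an engineer would, in place of code of your own. Each camera call takes 0.05 s, during which the arm holds its last target.

### The job

Load the hot plate: stack all the flanged end caps lying on the bench over the plate's centring spigot, face (flange) down and fully seated one on another, the widest flange at the bottom and the narrowest on top. Once they are all stacked, flip the control box's display up so that it stands at about 50 degrees, and only then turn the small inner knob until its line agrees with the white line on the outer ring, without turning the ring. Leave the other things on the bench where they are.

Things in the scene. Friction and masses are not known exactly. Their poses are not given: they have to be found in the camera images.
- cap_A: bare metal end cap, flange 118 dia x 8 mm, 260 g; may be absent. Above the flange a barrel 48 mm in dia (grip it here) to a flat shoulder 40 mm above the face (underside), then a boss 35 dia x 8 mm with tapered top. Bore in the face, 38 dia x 10 deep, drops over spigot or another cap's boss. Caps differ only in flange and weight. Starts face down on the table. Origin: centre of the face; z: its axis, up
- cap_B: bare metal end cap, flange 104 dia x 8 mm, 220 g; may be absent. Above the flange a barrel 48 mm in dia (grip it here) to a flat shoulder 40 mm above the face (underside), then a boss 35 dia x 8 mm with tapered top. Bore in the face, 38 dia x 10 deep, drops over spigot or another cap's boss. Caps differ only in flange and weight. Starts face down on the table. Origin: centre of the face; z: its axis, up
- cap_C: bare metal end cap, flange 90 dia x 8 mm, 180 g; may be absent. Above the flange a barrel 48 mm in dia (grip it here) to a flat shoulder 40 mm above the face (underside), then a boss 35 dia x 8 mm with tapered top. Bore in the face, 38 dia x 10 deep, drops over spigot or another cap's boss. Caps differ only in flange and weight. Starts face down on the table. Origin: centre of the face; z: its axis, up
- cap_D: bare metal end cap, flange 76 dia x 8 mm, 150 g; may be absent. Above the flange a barrel 48 mm in dia (grip it here) to a flat shoulder 40 mm above the face (underside), then a boss 35 dia x 8 mm with tapered top. Bore in the face, 38 dia x 10 deep, drops over spigot or another cap's boss. Caps differ only in flange and weight. Starts face down on the table. Origin: centre of the face; z: its axis, up
- spigot (a point): centre of the hot plate's flat top at the foot of its spigot, 60 mm above the table; z up. Hot plate: fixed square box 170 x 170 x 60 mm, metal top. Spigot 35 mm dia, 8 mm high, upper half tapering to 27 mm. The first cap's face rests on the plate, each further one's on the shoulder beneath, 40 mm higher
- display (a joint): tilt of the flip-up display, rad: 0 flat, growing as its bar edge rises (0.87 = 50 degrees), stop at 1.7. Stiff hinge (0.3 N m), stays where left. It lies on the rear of the fixed control box (200 x 180 x 60 mm, knobs towards the robot); 70 x 150 x 14 mm, hinged at its edge nearest the knobs, pull bar beyond its far edge
- display_bar (a point): middle of the display's round steel pull bar, 10 mm dia, 90 mm long between two arms, along this frame's y, 118 mm from the hinge line; 43 mm free gap between bar and display edge. With the display flat it hangs in the open 68 mm above the table, beyond the box. x from hinge to bar, z out of the screen
- display_hinge (a point): middle of the display's hinge line, 61 mm above the table; the line lies along this frame's y; the bar's centre is at x = 118, z = 7 mm in this frame, which turns with the display
- inner_knob (a joint): angle of the inner knob, rad, growing counter-clockwise seen from above, -2.5 to 2.5; when inner_knob = outer_ring the two lines agree. Stays where left (friction 0.03 N m)
- outer_ring (a joint): angle of the outer ring, rad, same zero and sense as inner_knob; turns very easily (0.015 N m). To be left as it is
- knob_grip (a point): on the vertical axis of the concentric pair, at the height to grip the inner knob, 98.5 mm above the table. Inner knob: fluted aluminium cylinder 26 mm dia, 74.5 to 108.5 mm above the table, dark line on top from centre to rim. Outer ring below: black disc 60 mm dia, 60 to 74 mm above the table, white line on top; keep the fingers above it
- inner_pointer (a point): 28 mm from the knobs' axis in the direction of the inner knob's line, 74 mm above the table; turns with the inner knob
- ring_mark (a point): outer end of the white line on the outer ring, 28 mm from the knobs' axis, 74 mm above the table; turns with the ring
- screwdriver: screwdriver lying flat, 170 mm long, a bystander to leave alone; origin on its underside
- flux_jar: small round jar with steel lid, 52 mm dia, 50 mm high, a bystander to leave alone; origin at the centre of its underside
- spudger: black plastic pry stick lying flat, 140 x 10 x 6 mm, a bystander to leave alone; origin at the centre of its underside
Not all that is in view belongs to the job. Leave any blue look-alike of the cap_C alone.

How it is judged:
On the way, in this order (a step that is already met when the one before it is completed fails the run):
1. all the end caps are stacked on the hot plate's spigot, seated face down, widest at the bottom (horizontal distance between each of cap_A, cap_B, cap_C, cap_D and spigot below 0.009 m and angle between each of cap_A, cap_B, cap_C, cap_D's own z axis and vertical below 0.07 rad and linear speed of each of cap_A, cap_B, cap_C, cap_D below 0.03 m/s and z of cap_A in the frame of spigot between -0.004 and 0.004 m and z of each of cap_B, cap_C, cap_D in the frame of cap_A above 0.03 m and (z of cap_B in the frame of spigot between -0.004 and 0.004 m or z of cap_B in the frame of spigot between 0.036 and 0.044 m) and z of each of cap_C, cap_D in the frame of cap_B above 0.03 m and (z of cap_C in the frame of spigot between -0.004 and 0.004 m or z of cap_C in the frame of spigot between 0.036 and 0.044 m or z of cap_C in the frame of spigot between 0.076 and 0.084 m) and z of cap_D in the frame of cap_C above 0.03 m and (z of cap_D in the frame of spigot between -0.004 and 0.004 m or z of cap_D in the frame of spigot between 0.036 and 0.044 m or z of cap_D in the frame of spigot between 0.076 and 0.084 m or z of cap_D in the frame of spigot between 0.116 and 0.124 m)), for 0.2 s.
2. the display stands at about 50 degrees (value of joint display between 0.72 and 1.03 rad), for 0.2 s.
3. the inner knob's line agrees with the ring's line (horizontal distance between inner_pointer and ring_mark below 0.0045 m), for 0.2 s.
At the end, for the whole second after the job is handed in: all caps at rest in one stack on the spigot: 9 mm from its axis, 4 degrees from upright, faces within 4 mm of the seat, widest lowest; display at 41 to 59 degrees; inner knob line within about 9 degrees of the ring line; ring within 10 degrees of its start (all of step 1 and all of step 2 and horizontal distance between inner_pointer and ring_mark below 0.0045 m and distance of ring_mark from where it was at the start of the episode below 0.005 m); the robot touches nothing.
It fails at once if the outer ring was turned more than about 10 degrees (distance of ring_mark from where it was at the start of the episode above 0.005 m).
It fails at once if a bystander was pushed more than 5 cm (distance of any of screwdriver, flux_jar, spudger from where it was at the start of the episode above 0.05 m).
Of cap_A, cap_B, cap_C, cap_D only 3 to 4 are there at a start; the rules pass over those that are not, and their reading is None.
At some moment in a run one of cap_A may be knocked a few centimetres aside while the robot is not near it.
Once in a run the grip may slacken for a moment while it holds something.
It also fails if it takes over 200 s, if anything falls off the work surface, if the arm or the gripper's body presses on something with over 40 N, if the wrist force passes 120 N, or if a joint passes its speed limit or range.

## Working session

There is one attempt and no reset: what is moved stays moved. The work goes in short steps, Python scripts to look and compute and a tool call to move; the robot and the scene stay as the last step left them, time stands still between calls to the robot, and variables do not carry over. Pictures are saved under pics/ and viewed, and the job is handed in when it is done.

Besides the shell and the picture viewer there is one more tool, called in YAML: its name, and indented under it one key for each argument. send_rows: Moves the arm, as the interface text tells. Its arguments: {"type":"object","properties":{"series":{"type":"array","items":{"type":"object","properties":{"grip":{"type":"number"},"dx":{"type":"number"},"dy":{"type":"number"},"dz":{"type":"number"},"turn":{"type":"number"}}}},"force":{"type":"number"}},"required":["series"]}

```bash
ls -la; mkdir -p pics; python3 - <<'E'
from plant import get_state, snapshot, regions_of
import cv2
s=get_state()
for k,v in s.items(): print(k,v)
for n in ["scene","top","wrist"]:
    p=snapshot(n); cv2.imwrite(f"pics/a_{n}.png",p["img"][:,:,::-1]); print(n,p["fov_y"],p["cx"],p["cy"],p["k1"],p["R"],p["t"])
E
```

```text
total 12
drwxr-xr-x  3 agent agent 4096 Dec  6 11:18 .
drwxr-xr-x 23 root  root  4096 Dec  6 11:18 ..
drwxr-xr-x  2 agent agent 4096 Dec  6 11:18 pics
clock 0.0
q [ 1.16577033  0.69000969 -0.19450189  1.56635141  0.15729797  0.90247896
 -0.21510349]
qd [ 8.62510929e-04  8.45952805e-05  4.52482586e-04 -4.26077628e-04
 -2.14590526e-06  5.23224992e-04  2.90691358e-04]
joint_torque [ 4.05409546e-04 -5.27558720e+01 -1.26720652e+00 -1.53427488e+01
 -5.27737022e-02  6.60275124e-03  2.00874315e-04]
tool_pos [ 0.26522855 -0.56523033  0.23789171]
eef_rot [ 9.76017209e-01  2.17691401e-01 -2.67815632e-04 -8.88868990e-04]
contact_force [ 0.66649591 -0.37091244 -0.68687328]
moment [ 0.02705421 -0.00431398 -0.0130979 ]
opening 0.9993799703703107
scene 43.382778992257606 257.27449217611075 190.60468859355285 -0.09288271506147731 [[ 0.79993714  0.59996684  0.01184722]
 [ 0.48852428 -0.63963144 -0.59347759]
 [-0.34848902  0.48053242 -0.80476332]] [-0.36015684 -0.26096162  1.56186226]
top 48.33574709810459 260.0577605450569 196.48958157757633 -0.013563216475324538 [[ 0.01861423 -0.99982507  0.00182739]
 [-0.98537051 -0.01865474 -0.16940178]
 [ 0.16940624  0.00135263 -0.98554538]] [-0.06896351  0.50869628  1.16745399]
wrist 65.47028216124176 257.3539088774176 187.94215703009772 -0.06714835084528875 [[ 0.42519728 -0.90509883 -0.00183744]
 [-0.86602563 -0.40742986  0.28982842]
 [-0.26307199 -0.12164299 -0.95707686]] [-0.623551   -0.03964061  0.39089589]
```

View pics/a_scene.png

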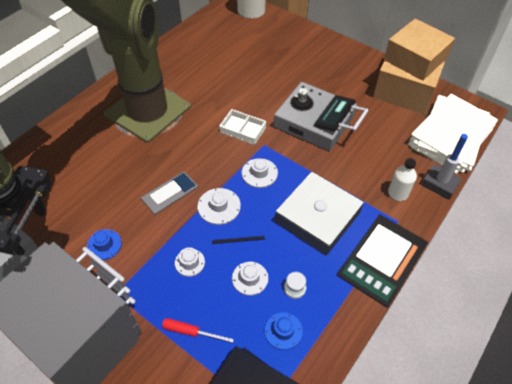

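View pics/a_top.png

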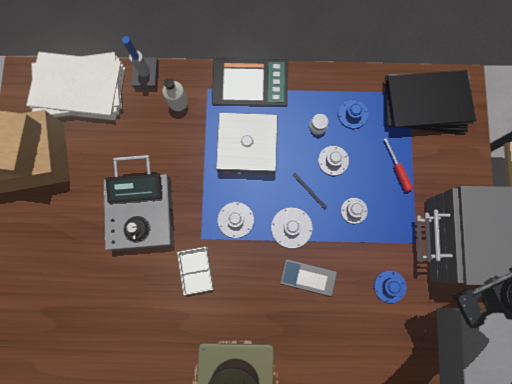

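View pics/a_wrist.png

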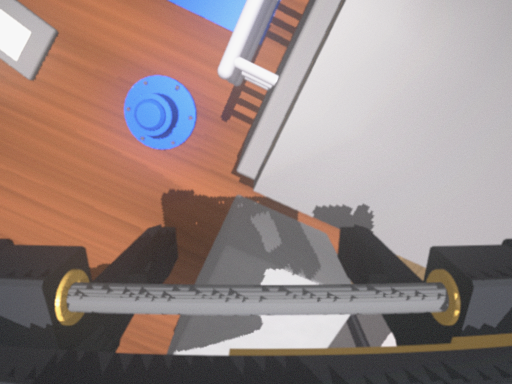

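The scene and top views show four bare caps, at top-view pixels (235,219), (292,228), (354,211) and (334,160). There are two blue look-alikes at (353,114) and (391,287). The hot plate's spigot is near (247,141) and the knobs are near (136,229), with the display to the rear of them at (134,188).

```bash
cat > h.py <<'E'
import numpy as np, cv2
from plant import get_state, snapshot, regions_of
from scipy.spatial.transform import Rotation as Rot
def K(p):
    f=p["img"].shape[0]/2/np.tan(np.radians(p["fov_y"])/2); return f
def slopes(p,uv):
    f=K(p); uv=np.atleast_2d(np.asarray(uv,float))
    d=(uv-[p["cx"],p["cy"]])/f
    s=d.copy()
    for _ in range(20): s=d/(1+p["k1"]*(s**2).sum(1,keepdims=True))
    return s
def onplane(p,uv,z):
    s=slopes(p,uv); R=np.asarray(p["R"]);t=np.asarray(p["t"])
    c=-R.T@t; d=np.c_[s,np.ones(len(s))]@R
    l=(z-c[2])/d[:,2]
    return c+l[:,None]*d
def cloud(p,mask):
    v,u=np.nonzero(mask&(p["depth"]>0)); s=slopes(p,np.c_[u,v]); z=p["depth"][v,u]
    X=np.c_[s*z[:,None],z]; return (X-p["t"])@np.asarray(p["R"]),np.c_[u,v]
def proj(p,X):
    c=np.atleast_2d(X)@np.asarray(p["R"]).T+p["t"]; s=c[:,:2]/c[:,2:]
    return s*(1+p["k1"]*(s**2).sum(1,keepdims=True))*K(p)+[p["cx"],p["cy"]]
def circ(xy):
    A=np.c_[2*xy,np.ones(len(xy))]; b=(xy**2).sum(1); s=np.linalg.lstsq(A,b,rcond=None)[0]
    return s[:2],np.sqrt(s[2]+s[0]**2+s[1]**2)
def save(p,name,crop=None,scale=1):
    im=p["img"][:,:,::-1]
    if crop: l,t,r,b=crop; im=im[t:b,l:r]
    if scale!=1: im=cv2.resize(im,None,fx=scale,fy=scale,interpolation=cv2.INTER_CUBIC)
    cv2.imwrite(f"pics/{name}.png",im)
def toolstate():
    s=get_state(); R=Rot.from_quat(s["eef_rot"]).as_matrix()
    return s,R
E
python3 - <<'E'
from h import *
p=snapshot("top")
for n in ["cap_A","cap_B","cap_C","cap_D","display","display_bar","inner_knob","outer_ring","screwdriver","flux_jar","spudger","spigot"]:
    r=regions_of(p,n)
    for d in r:
        m=d["pixels"]; X,uv=cloud(p,m)
        print(n,round(d["score"],2),d["extent"],m.sum(),np.round(np.median(X,0),3),np.round(X.min(0),3),np.round(X.max(0),3))
E
```

```text
cap_A 0.98 [273.9, 208.6, 314.2, 245.2] 1292 [ 0.425 -0.153  0.008] [ 0.371 -0.212 -0.004] [ 0.485 -0.095  0.053]
cap_A 0.57 [293.6, 174.9, 323.0, 205.1] 116 [ 0.541 -0.199  0.005] [ 0.489 -0.25  -0.002] [ 0.58  -0.164  0.01 ]
cap_B 0.87 [218.8, 201.8, 256.0, 239.2] 1002 [0.444 0.008 0.008] [ 0.397 -0.041 -0.006] [0.499 0.062 0.053]
cap_B 0.15 [124.8, 216.0, 150.6, 243.4] 268 [0.401 0.271 0.073] [0.379 0.247 0.059] [0.439 0.31  0.107]
cap_C 0.81 [370.7, 272.4, 406.5, 304.2] 841 [ 0.266 -0.423  0.009] [ 0.222 -0.476 -0.004] [ 0.309 -0.385  0.051]
cap_C 0.78 [321.7, 143.3, 347.9, 176.3] 663 [ 0.624 -0.271  0.009] [ 0.586 -0.316 -0.001] [ 0.673 -0.234  0.053]
cap_C 0.68 [336.0, 96.0, 368.9, 128.6] 686 [ 0.768 -0.328  0.009] [ 0.731 -0.38  -0.005] [ 0.824 -0.289  0.053]
cap_D 0.8 [341.3, 197.6, 366.1, 223.4] 516 [ 0.477 -0.327  0.011] [ 0.443 -0.37  -0.004] [ 0.522 -0.297  0.052]
display 0.91 [103.1, 154.9, 163.4, 203.8] 1583 [0.527 0.29  0.083] [ 0.481  0.213 -0.002] [0.624 0.378 0.1  ]
inner_knob 0.45 [127.8, 223.0, 142.1, 234.1] 98 [0.41  0.275 0.107] [0.397 0.265 0.083] [0.421 0.293 0.112]
outer_ring 0.69 [126.8, 217.6, 148.9, 241.4] 287 [0.406 0.27  0.073] [0.381 0.247 0.057] [0.441 0.31  0.109]
screwdriver 0.79 [384.7, 138.7, 409.9, 188.0] 282 [ 0.582 -0.472  0.021] [ 0.541 -0.498 -0.002] [ 0.693 -0.428  0.029]
flux_jar 0.82 [306.4, 114.7, 329.1, 135.6] 309 [ 0.728 -0.228  0.047] [ 0.709 -0.262 -0.006] [ 0.759 -0.204  0.057]
spudger 0.52 [290.8, 172.4, 324.5, 208.6] 139 [ 0.521 -0.22   0.005] [ 0.486 -0.253 -0.004] [ 0.586 -0.158  0.011]
spigot 0.58 [220.6, 114.7, 275.2, 174.6] 3552 [ 0.659 -0.02   0.059] [ 0.579 -0.105 -0.002] [0.774 0.066 0.072]
spigot 0.25 [305.2, 114.2, 326.5, 134.7] 322 [ 0.729 -0.227  0.047] [ 0.709 -0.255 -0.002] [ 0.779 -0.203  0.057]
```

```bash
python3 - <<'E'
from h import *
p=snapshot("top")
save(p,"top_c",(190,80,430,260),3)
save(p,"top_k",(90,140,190,260),5)
E
```

```text
(no output)
```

View pics/top_c.png

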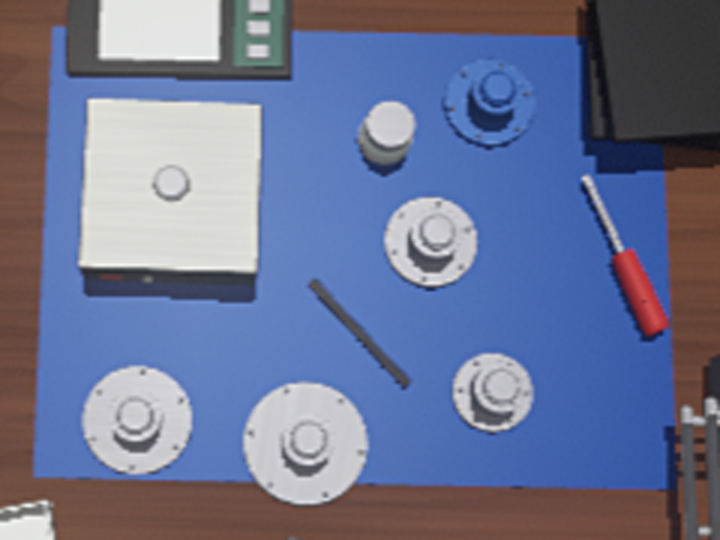

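View pics/top_k.png

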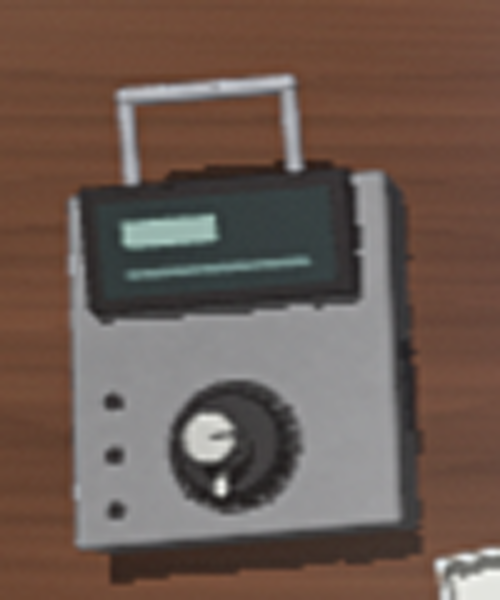

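All four caps are confirmed in the close-ups: A (widest) at bottom centre, B at left, D at right and C in the upper middle. The knob's dark line points right in the image (world -y), and the ring's white line points down (world -x). Next I'll fit accurate positions from both fixed cameras.

```bash
cat > fit.py <<'E'
from h import *
def flange(p,near=None,dia=None,name="cap_A",tol=0.06,zf=0.008):
    # returns list of (score, center, R) from the mask contour on flange top plane
    out=[]
    for d in regions_of(p,name):
        m=d["pixels"].astype(np.uint8)
        if m.sum()<50: continue
        cs,_=cv2.findContours(m,cv2.RETR_EXTERNAL,cv2.CHAIN_APPROX_NONE)
        c=max(cs,key=cv2.contourArea)[:,0,:]
        X=onplane(p,c,zf)[:,:2]
        (cx,cy),r=cv2.minEnclosingCircle((X*1000).astype(np.float32))
        cc,rr=circ(X)
        out.append((round(d["score"],2),np.round([cx,cy,r],1),np.round(np.r_[cc,rr]*1000,1)))
    return out
E
python3 - <<'E'
from fit import *
for cam in ["top","scene"]:
    p=snapshot(cam)
    for n in ["cap_A","cap_B","cap_C","cap_D"]:
        for o in flange(p,name=n): print(cam,n,*o)
    # spigot
    for d in regions_of(p,"spigot")[:1]:
        X,uv=cloud(p,d["pixels"]); k=(X[:,2]>0.0635)&(X[:,2]<0.075); Y=X[k]; 
        print("spig hi pts",k.sum(),np.round(np.median(Y,0),4),np.round(Y.min(0),4),np.round(Y.max(0),4))
        k=(abs(X[:,2]-0.06)<0.006); r=cv2.minAreaRect((X[k,:2]*1000).astype(np.float32)); print("plate rect",r, np.median(X[k,2]))
E
```

```text
top cap_A 0.39 [676.8 -18.  123.1] [676.6 -17.7 102.9]
top cap_B 0.68 [446.2   9.   52.6] [446.5   9.2  50.7]
top cap_C 0.82 [ 774.2 -332.3   49.6] [ 774.1 -333.    47.3]
top cap_C 0.79 [ 627.5 -275.2   46.8] [ 627.9 -274.4   44.6]
top cap_C 0.56 [ 265.5 -429.1   46.1] [ 265.9 -429.3   43.4]
top cap_D 0.65 [ 478.7 -332.4   36.5] [ 479.1 -331.5   34.5]
top cap_D 0.43 [ 629.3 -274.4   45.8] [ 629.3 -273.8   43.5]
spig hi pts 229 [ 0.6674 -0.0169  0.065 ] [ 0.5826 -0.1018  0.0635] [0.7449 0.0605 0.0734]
plate rect ((666.8299560546875, -19.473007202148438), (168.6988983154297, 169.63555908203125), 89.133544921875) 0.05946573313360303
scene cap_A 0.9 [ 429.4 -151.7   61.8] [ 430.4 -151.2   59.4]
scene cap_A 0.73 [660.4   0.7 134.4] [660.7   2.4 111.2]
scene cap_B 0.8 [449.   10.5  53.7] [449.3  11.2  51.3]
scene cap_C 0.87 [ 776.1 -335.1   45.8] [ 776.4 -334.7   43.4]
scene cap_C 0.76 [ 632.7 -274.2   47.1] [ 632.3 -274.4   45.1]
scene cap_C 0.7 [ 268.3 -429.5   46. ] [ 268.6 -428.3   42.8]
scene cap_C 0.51 [381.5 336.7  32.7] [380.8 335.5  26.2]
scene cap_C 0.47 [ 733.5 -219.1   38.9] [ 733.4 -219.2   32.7]
scene cap_D 0.9 [ 480.1 -332.1   42.4] [ 482.  -332.    38.6]
spig hi pts 491 [ 0.6683 -0.0172  0.0645] [ 0.5864 -0.102   0.0635] [0.7528 0.0619 0.0736]
plate rect ((669.3650512695312, -17.969627380371094), (171.6100616455078, 170.23390197753906), 88.74666595458984) 0.06090751570909784
```

```bash
cat >> h.py <<'E'
def go(x,y,z,yaw=None):
    s,R=toolstate(); p=s["tool_pos"]
    d=R.T@(np.array([x,y,z])-p)*1000
    yw=np.arctan2(R[1,0],R[0,0])
    print("t=%.1f"%s["clock"],"tcp",np.round(p,4),"yaw %.3f"%yw,"tilt z",np.round(R[:,2],3),"open %.3f"%s["opening"],"F",np.round(s["contact_force"],1),"q7 %.2f"%s["q"][6])
    print("tool shift mm",np.round(d,1), "rows@45:",int(np.ceil(abs(d).max()/45)))
    return d
E
python3 - <<'E'
from h import *
s,R=toolstate(); p=snapshot("wrist")
c=-np.array(p["R"]).T@p["t"]
print("cam in tool",R.T@(c-s["tool_pos"]), "cam axes in tool\n",R.T@np.array(p["R"]).T)
go(0.428,-0.152,0.22)
E
```

```text
cam in tool [ 0.07559249 -0.00044387 -0.1464774 ] cam axes in tool
 [[ 2.68775661e-04 -9.57109488e-01 -2.89726347e-01]
 [ 9.99999947e-01  3.10233304e-04 -9.71661436e-05]
 [ 1.82881400e-04 -2.89726306e-01  9.57109520e-01]]
t=1.5 tcp [ 0.2656 -0.5658  0.2387] yaw 0.439 tilt z [ 0. -0. -1.] open 1.001 F [ 1.  -0.2 -0.1] q7 -0.22
tool shift mm [ 322.9 -305.6   18.7] rows@45: 8
```

send_rows:
  series:
    - {"dx":25,"dy":-23,"grip":1}
    - {"dx":25,"dy":-23}
    - {"dx":25,"dy":-23}
    - {"dx":25,"dy":-23}
    - {"dx":25,"dy":-23}
    - {"dx":25,"dy":-23}
    - {"dx":25,"dy":-23}
    - {"dx":25,"dy":-23}
    - {"dx":25,"dy":-23}
    - {"dx":25,"dy":-23}
    - {"dx":25,"dy":-23}
    - {"dx":25,"dy":-23}
    - {"dx":23,"dy":-30,"dz":19}
    - {"dx":0}
  force: 40

```text
schema error: expected keys grip, dx, dy, dz, turn
```

```bash
cat > wfit.py <<'E'
from fit import *
def run(names,zf=0.008,save_as=None):
    p=snapshot("wrist")
    if save_as: save(p,save_as)
    for n in names:
        for o in flange(p,name=n,zf=zf): print("flange",n,*o)
        for d in regions_of(p,n)[:2]:
            X,uv=cloud(p,d["pixels"]); k=X[:,2]>zf+0.040-0.003
            if k.sum()>10:
                (cx,cy),r=cv2.minEnclosingCircle((X[k,:2]*1000).astype(np.float32)); print("boss",n,round(d["score"],2),k.sum(),np.round([cx,cy,r],1),"mean",np.round(X[k].mean(0)*1000,1),"zmax",X[:,2].max().round(4))
    return p
E
python3 - <<'E'
from wfit import *
go(0.428,-0.152,0.22)
run(["cap_A"],save_as="w1")
E
```

```text
t=1.5 tcp [ 0.2656 -0.5658  0.2387] yaw 0.439 tilt z [ 0. -0. -1.] open 1.001 F [ 1.  -0.2 -0.1] q7 -0.22
tool shift mm [ 322.9 -305.6   18.7] rows@45: 8
```

send_rows:
  series:
    - {"dx":25,"dy":-23,"dz":0,"turn":0,"grip":1}
    - {"dx":25,"dy":-23,"dz":0,"turn":0,"grip":1}
    - {"dx":25,"dy":-23,"dz":0,"turn":0,"grip":1}
    - {"dx":25,"dy":-23,"dz":0,"turn":0,"grip":1}
    - {"dx":25,"dy":-23,"dz":0,"turn":0,"grip":1}
    - {"dx":25,"dy":-23,"dz":0,"turn":0,"grip":1}
    - {"dx":25,"dy":-23,"dz":0,"turn":0,"grip":1}
    - {"dx":25,"dy":-23,"dz":0,"turn":0,"grip":1}
    - {"dx":25,"dy":-23,"dz":0,"turn":0,"grip":1}
    - {"dx":25,"dy":-23,"dz":0,"turn":0,"grip":1}
    - {"dx":25,"dy":-23,"dz":0,"turn":0,"grip":1}
    - {"dx":25,"dy":-23,"dz":0,"turn":0,"grip":1}
    - {"dx":23,"dy":-30,"dz":19,"turn":0,"grip":1}
    - {"dx":0,"dy":0,"dz":0,"turn":0,"grip":1}
  force: 40

```text
clock: 3.05
tool_pos: [0.4288, -0.1457, 0.2187]
eef_rot: [0.975, 0.222, -0.0, -0.002]
contact_force: [-0.8, 0.5, -0.3]
opening: 1.0
```

```bash
python3 - <<'E'
from wfit import *
go(0.428,-0.152,0.22)
run(["cap_A"],save_as="w1")
E
```

```text
t=3.0 tcp [ 0.4288 -0.1457  0.2187] yaw 0.449 tilt z [-0.001  0.003 -1.   ] open 1.000 F [-0.8  0.5 -0.3] q7 -1.04
tool shift mm [-3.5  5.4 -1.3] rows@45: 1
flange cap_A 0.72 [ 428.2 -150.    58.9] [ 428.6 -150.    57.5]
boss cap_A 0.72 693 [ 429. -150.   17.] mean [ 429.5 -149.5   47.8] zmax 0.0504
```

```bash
python3 - <<'E'
from h import *
go(0.4287,-0.150,0.014)
E
```

```text
t=3.2 tcp [ 0.4279 -0.1522  0.2198] yaw 0.439 tilt z [-0.    -0.001 -1.   ] open 1.001 F [-0.7 -0.1 -0.5] q7 -1.04
tool shift mm [  1.8  -1.7 205.8] rows@45: 5
```

View pics/w1.png

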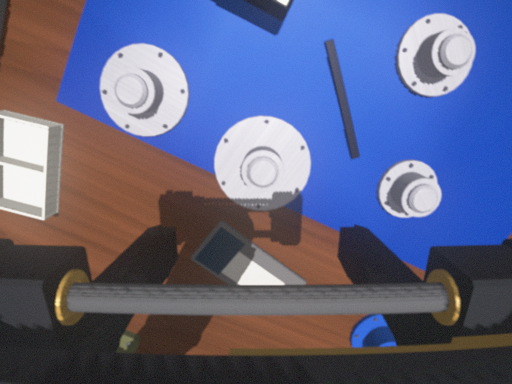

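```bash
python3 - <<'E'
from wfit import *
run(["cap_A"])
go(0.4287,-0.150,0.014)
E
```

```text
flange cap_A 0.93 [ 428.9 -150.4   59.5] [ 428.7 -150.1   58.2]
boss cap_A 0.93 703 [ 428.9 -149.7   17.2] mean [ 429.3 -149.6   47.8] zmax 0.0503
t=3.4 tcp [ 0.4278 -0.1531  0.2201] yaw 0.436 tilt z [ 0.001 -0.001 -1.   ] open 1.001 F [-0.4 -0.1  0.6] q7 -1.04
tool shift mm [  2.1  -2.7 206.1] rows@45: 5
```

send_rows:
  series:
    - {"dx":2,"dy":-2,"dz":40,"turn":0,"grip":1}
    - {"dx":0,"dy":0,"dz":40,"turn":0,"grip":1}
    - {"dx":0,"dy":0,"dz":40,"turn":0,"grip":1}
    - {"dx":0,"dy":0,"dz":40,"turn":0,"grip":1}
    - {"dx":0,"dy":0,"dz":25,"turn":0,"grip":1}
    - {"dx":0,"dy":0,"dz":20,"turn":0,"grip":1}
    - {"dx":0,"dy":0,"dz":0,"turn":0,"grip":1}
    - {"dx":0,"dy":0,"dz":0,"turn":0,"grip":0.3}
    - {"dx":0,"dy":0,"dz":0,"turn":0,"grip":0.3}
    - {"dx":0,"dy":0,"dz":0,"turn":0,"grip":0.3}
    - {"dx":0,"dy":0,"dz":0,"turn":0,"grip":0.3}
    - {"dx":0,"dy":0,"dz":0,"turn":0,"grip":0.3}
  force: 40

```text
clock: 4.55
tool_pos: [0.4317, -0.1501, 0.0229]
eef_rot: [0.976, 0.218, -0.002, -0.001]
contact_force: [-0.3, 0.1, 0.2]
opening: 0.569
```

```bash
python3 - <<'E'
from h import *
go(0.668,-0.0185,0.11)
print(get_state()["contact_force"])
E
```

```text
t=4.5 tcp [ 0.4317 -0.1501  0.0229] yaw 0.439 tilt z [-0.004  0.001 -1.   ] open 0.569 F [-0.3  0.1  0.2] q7 -1.34
tool shift mm [269.5 -18.9 -88. ] rows@45: 6
[-0.27332096  0.11047521  0.23901205]
```

send_rows:
  series:
    - {"dx":0,"dy":0,"dz":0,"turn":0,"grip":1}
    - {"dx":0,"dy":0,"dz":0,"turn":0,"grip":1}

```text
clock: 4.75
tool_pos: [0.4316, -0.15, 0.0226]
eef_rot: [0.976, 0.218, -0.002, -0.001]
contact_force: [-0.2, 0.0, 0.6]
opening: 0.729
```

```bash
python3 - <<'E'
from h import *
go(0.4287,-0.15,0.014)
E
```

```text
t=4.8 tcp [ 0.4316 -0.15    0.0226] yaw 0.439 tilt z [-0.005  0.001 -1.   ] open 0.729 F [-0.2  0.   0.6] q7 -1.34
tool shift mm [-2.6 -1.2  8.6] rows@45: 1
```

send_rows:
  series:
    - {"dx":-2,"dy":-1,"dz":8,"turn":0,"grip":1}
    - {"dx":0,"dy":0,"dz":0,"turn":0,"grip":1}

```text
clock: 4.95
tool_pos: [0.4309, -0.1506, 0.016]
eef_rot: [0.976, 0.218, -0.004, -0.002]
contact_force: [1.3, 0.2, 0.6]
opening: 0.911
```

```bash
python3 - <<'E'
from h import *
go(0.4287,-0.15,0.014)
print(get_state()["q"],get_state()["qd"])
E
```

```text
t=5.0 tcp [ 0.4309 -0.1506  0.016 ] yaw 0.440 tilt z [-0.009  0.002 -1.   ] open 0.911 F [1.3 0.2 0.6] q7 -1.56
tool shift mm [-1.7 -1.5  2. ] rows@45: 1
[ 0.25624725  0.92198447 -0.03385053  2.19506284  0.66443279  0.04337818
 -1.55890742] [-0.00411459 -0.00971018  0.00199459  0.00366264 -0.21334244  0.00181259
  0.21967671]
```

send_rows:
  series:
    - {"dx":0,"dy":0,"dz":0,"turn":0,"grip":0.3}
    - {"dx":0,"dy":0,"dz":0,"turn":0,"grip":0.3}
    - {"dx":0,"dy":0,"dz":0,"turn":0,"grip":0.3}
    - {"dx":0,"dy":0,"dz":0,"turn":0,"grip":0.3}
    - {"dx":0,"dy":0,"dz":0,"turn":0,"grip":0.3}
    - {"dx":0,"dy":0,"dz":0,"turn":0,"grip":0.3}
    - {"dx":0,"dy":0,"dz":-20,"turn":0,"grip":0.3}
    - {"dx":0,"dy":0,"dz":-30,"turn":0,"grip":0.3}
    - {"dx":0,"dy":0,"dz":-30,"turn":0,"grip":0.3}
    - {"dx":0,"dy":0,"dz":0,"turn":0,"grip":0.3}
  force: 40

```text
clock: 5.95
tool_pos: [0.4332, -0.1514, 0.0988]
eef_rot: [0.976, 0.217, -0.002, -0.001]
contact_force: [0.6, -0.5, -2.7]
opening: 0.536
```

```bash
python3 - <<'E'
from wfit import *
go(0.668,-0.0185,0.11)
p=snapshot("wrist"); save(p,"w2")
E
```

```text
t=6.0 tcp [ 0.4332 -0.1514  0.0988] yaw 0.438 tilt z [-0.003  0.002 -1.   ] open 0.536 F [ 0.6 -0.5 -2.7] q7 -1.51
tool shift mm [269.  -20.8 -11.8] rows@45: 6
```

View pics/w2.png

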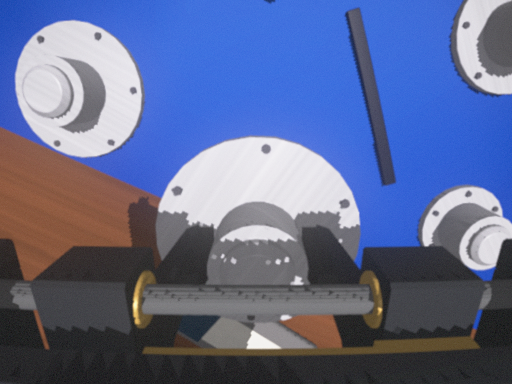

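send_rows:
  series:
    - {"dx":35,"dy":-5,"dz":-10,"turn":0,"grip":0.3}
    - {"dx":35,"dy":-5,"dz":-2,"turn":0,"grip":0.3}
    - {"dx":35,"dy":-5,"dz":0,"turn":0,"grip":0.3}
    - {"dx":20,"dy":-5,"dz":0,"turn":0,"grip":0.3}
    - {"dx":0,"dy":0,"dz":0,"turn":0,"grip":0.3}
    - {"dx":0,"dy":0,"dz":0,"turn":0,"grip":0.3}

```text
clock: 6.6
tool_pos: [0.5349, -0.0797, 0.1059]
eef_rot: [0.976, 0.218, -0.006, -0.002]
contact_force: [0.1, -0.7, -2.7]
opening: 0.536
```

```bash
python3 - <<'E'
from wfit import *
go(0.668,-0.0185,0.11)
p=snapshot("wrist"); save(p,"w3")
X,uv=cloud(p,p["depth"]>0)
k=(X[:,2]>0.0655)&(X[:,2]<0.072)&(np.hypot(X[:,0]-.668,X[:,1]+.0185)<0.022)
print(k.sum(), np.round(X[k].mean(0),4)); 
if k.sum()>10: print(cv2.minEnclosingCircle((X[k,:2]*1000).astype(np.float32)))
q=(abs(X[:,2]-0.06)<0.004)&(np.hypot(X[:,0]-.668,X[:,1]+.0185)<0.13); print("plate z",np.median(X[q,2]),q.sum())
s,R=toolstate()
T=(X-s["tool_pos"])@R*1000   # tool frame
b=(abs(T[:,2]+33)<6)&(np.hypot(T[:,0],T[:,1])<25)
print("held boss",b.sum(),T[b].mean(0) if b.sum() else "", np.percentile(T[b],[2,98],axis=0) if b.sum() else "")
q=p["depth"]
for rr in regions_of(p,"cap_A")[:1]:
    Xc,_=cloud(p,rr["pixels"]); Tc=(Xc-s["tool_pos"])@R*1000
    print("cap region tool z pct",np.percentile(Tc[:,2],[1,10,50,90,99]))
    f=(Tc[:,2]>4)&(Tc[:,2]<12); print("flange circ",circ(Tc[f][:,:2]), cv2.minEnclosingCircle(Tc[f][:,:2].astype(np.float32)))
E
```

```text
t=6.6 tcp [ 0.5349 -0.0797  0.1059] yaw 0.440 tilt z [-0.012  0.002 -1.   ] open 0.536 F [ 0.1 -0.7 -2.7] q7 -1.55
tool shift mm [146.4   1.2  -5.7] rows@45: 4
0 [nan nan nan]
plate z 0.060504242006189715 30965
held boss 2810 [  5.5344132   -0.30659696 -30.78115674] [[ -3.40091919 -16.75711477 -32.84992405]
 [ 14.94055564  23.70483137 -27.38823659]]
cap region tool z pct [-32.36605801 -29.43517051   7.68724907   8.82223801  10.07401568]
flange circ (array([-0.67472274, -0.88338286]), np.float64(45.729077574690194)) ((-1.6302313804626465, -1.024166226387024), 59.16643524169922)<stdin>:6: RuntimeWarning: Mean of empty slice.
  ret = um.true_divide(
```

View pics/w3.png

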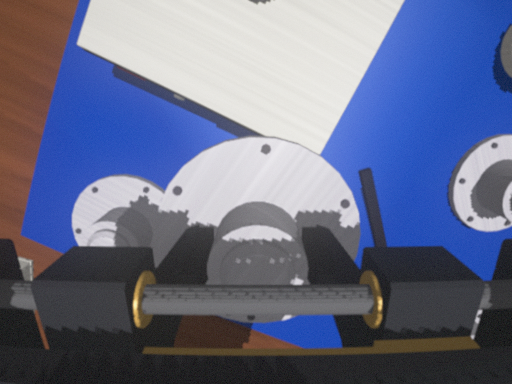

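send_rows:
  series:
    - {"dx":25,"dy":0,"dz":-4,"turn":0,"grip":0.3}
    - {"dx":15,"dy":0,"dz":0,"turn":0,"grip":0.3}
    - {"dx":0,"dy":0,"dz":0,"turn":0,"grip":0.3}
    - {"dx":0,"dy":0,"dz":0,"turn":0,"grip":0.3}
    - {"dx":0,"dy":0,"dz":0,"turn":0,"grip":0.3}

```text
clock: 7.2
tool_pos: [0.5708, -0.064, 0.1108]
eef_rot: [0.976, 0.217, -0.005, -0.002]
contact_force: [0.3, -0.0, -1.9]
opening: 0.536
```

```bash
cat > spig.py <<'E'
from wfit import *
def spig(z0=0.0655,z1=0.072,c=(.668,-.0185)):
    p=snapshot("wrist")
    X,uv=cloud(p,p["depth"]>0)
    k=(X[:,2]>z0)&(X[:,2]<z1)&(np.hypot(X[:,0]-c[0],X[:,1]-c[1])<0.03)
    print("boss/spigot pts",k.sum())
    if k.sum()>10: print(np.round(np.median(X[k],0),4),cv2.minEnclosingCircle((X[k,:2]*1000).astype(np.float32)))
    return p
def held(p,f0=4,f1=14,name="cap_A"):
    s,R=toolstate()
    for rr in regions_of(p,name)[:1]:
        Xc,_=cloud(p,rr["pixels"]); Tc=(Xc-s["tool_pos"])@R*1000
        f=(Tc[:,2]>f0)&(Tc[:,2]<f1)&(np.hypot(Tc[:,0],Tc[:,1])<75); print("held flange encl",rr["score"], cv2.minEnclosingCircle(Tc[f][:,:2].astype(np.float32)),"z",np.median(Tc[f][:,2]))
E
python3 - <<'E'
from spig import *
p=spig(); save(p,"w4"); held(p)
go(0.668,-0.0185,0.11)
E
```

```text
boss/spigot pts 2533
[ 0.6671 -0.0168  0.0682] ((666.9955444335938, -16.854572296142578), 17.19265365600586)
held flange encl 0.96 ((-3.1605167388916016, -0.4551064968109131), 59.347660064697266) z 8.047621354397114
t=7.3 tcp [ 0.5714 -0.0636  0.1111] yaw 0.438 tilt z [-0.01   0.001 -1.   ] open 0.535 F [ 0.1  0.8 -1.5] q7 -1.54
tool shift mm [1.066e+02 1.000e-01 1.000e-01] rows@45: 3
```

View pics/w4.png

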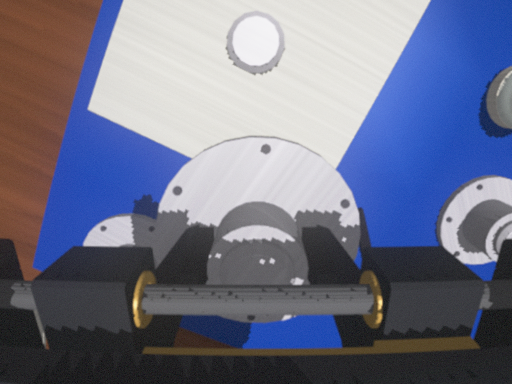

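send_rows:
  series:
    - {"dx":30,"dy":0,"dz":-2,"turn":0,"grip":0.3}
    - {"dx":35,"dy":-1,"dz":0,"turn":0,"grip":0.3}
    - {"dx":30,"dy":0,"dz":0,"turn":0,"grip":0.3}
    - {"dx":14,"dy":0,"dz":0,"turn":0,"grip":0.3}
    - {"dx":0,"dy":0,"dz":0,"turn":0,"grip":0.3}
    - {"dx":0,"dy":0,"dz":0,"turn":0,"grip":0.3}
    - {"dx":0,"dy":0,"dz":8,"turn":0,"grip":0.3}
    - {"dx":0,"dy":0,"dz":8,"turn":0,"grip":0.3}
    - {"dx":0,"dy":0,"dz":4,"turn":0,"grip":0.3}
    - {"dx":0,"dy":0,"dz":0,"turn":0,"grip":0.3}
    - {"dx":0,"dy":0,"dz":0,"turn":0,"grip":0.3}

```text
clock: 8.4
tool_pos: [0.6706, -0.0154, 0.0924]
eef_rot: [0.976, 0.218, -0.004, -0.002]
contact_force: [-0.3, -0.5, -3.2]
opening: 0.539
```

```bash
python3 - <<'E'
from spig import *
go(0.667,-0.0169,0.076)
p=snapshot("wrist"); held(p)
E
```

```text
t=8.4 tcp [ 0.6706 -0.0154  0.0924] yaw 0.439 tilt z [-0.009  0.002 -1.   ] open 0.539 F [-0.3 -0.5 -3.2] q7 -1.53
tool shift mm [-3.8 -0.1 16.4] rows@45: 1
held flange encl 0.87 ((-2.8755195140838623, -0.4025244116783142), 59.144874572753906) z 8.23981143367855
```

send_rows:
  series:
    - {"dx":-1,"dy":0,"dz":0,"turn":0,"grip":0.3}
    - {"dx":0,"dy":0,"dz":4,"turn":0,"grip":0.3}
    - {"dx":0,"dy":0,"dz":3,"turn":0,"grip":0.3}
    - {"dx":0,"dy":0,"dz":3,"turn":0,"grip":0.3}
    - {"dx":0,"dy":0,"dz":2,"turn":0,"grip":0.3}
    - {"dx":0,"dy":0,"dz":2,"turn":0,"grip":0.3}
    - {"dx":0,"dy":0,"dz":1,"turn":0,"grip":0.3}
    - {"dx":0,"dy":0,"dz":0,"turn":0,"grip":0.3}

```text
clock: 9.3
tool_pos: [0.6697, -0.0157, 0.0774]
eef_rot: [0.976, 0.218, -0.004, -0.002]
contact_force: [-0.4, 0.4, -2.0]
opening: 0.533
```

```bash
python3 - <<'E'
from spig import *
go(0.667,-0.0169,0.076)
E
```

```text
t=9.3 tcp [ 0.6697 -0.0157  0.0774] yaw 0.439 tilt z [-0.009  0.002 -1.   ] open 0.533 F [-0.4  0.4 -2. ] q7 -1.54
tool shift mm [-2.9 -0.1  1.4] rows@45: 1
```

send_rows:
  series:
    - {"dx":0,"dy":0,"dz":1.5,"turn":0,"grip":0.3}
    - {"dx":0,"dy":0,"dz":0,"turn":0,"grip":0.3}
    - {"dx":0,"dy":0,"dz":0,"turn":0,"grip":1}
    - {"dx":0,"dy":0,"dz":0,"turn":0,"grip":1}
    - {"dx":0,"dy":0,"dz":0,"turn":0,"grip":1}
    - {"dx":0,"dy":0,"dz":0,"turn":0,"grip":1}
    - {"dx":0,"dy":0,"dz":-30,"turn":0,"grip":1}
    - {"dx":0,"dy":0,"dz":-40,"turn":0,"grip":1}
    - {"dx":-35,"dy":0,"dz":-35,"turn":0,"grip":1}
    - {"dx":-35,"dy":0,"dz":-20,"turn":0,"grip":1}
    - {"dx":0,"dy":0,"dz":0,"turn":0,"grip":1}
    - {"dx":0,"dy":0,"dz":0,"turn":0,"grip":1}

```text
clock: 10.5
tool_pos: [0.6077, -0.0462, 0.2022]
eef_rot: [0.976, 0.217, -0.003, -0.002]
contact_force: [0.4, 0.4, 0.8]
opening: 1.001
```

```bash
python3 - <<'E'
from spig import *
go(0.4475,0.0095,0.2)
p=run(["cap_A"],zf=0.068,save_as="w5")
X,uv=cloud(p,p["depth"]>0)
r=np.hypot(X[:,0]-.667,X[:,1]+.0169)
for lo,hi in [(.027,.05),(.0185,.022),(0,.012),(.065,.08)]:
    k=(r>lo)&(r<hi); print(lo,hi,k.sum(),np.round(np.percentile(X[k,2],[10,50,90]),4))
k=(r>.03)&(r<.055)&(abs(X[:,2]-.068)<.006)
A=np.c_[X[k,:2]-[.667,-.0169],np.ones(k.sum())]; print("flange plane",np.linalg.lstsq(A,X[k,2],rcond=None)[0])
E
```

```text
t=10.5 tcp [ 0.6077 -0.0462  0.2022] yaw 0.438 tilt z [-0.007  0.002 -1.   ] open 1.001 F [0.4 0.4 0.8] q7 -1.47
tool shift mm [-121.4 -118.4    3.5] rows@45: 3
flange cap_A 0.7 [667.3 -16.5  59.5] [667.5 -16.3  58.1]
boss cap_A 0.7 1480 [667.5 -16.5  17.4] mean [667.8 -16.3 107.9] zmax 0.1106
0.027 0.05 21974 [0.0682 0.2839 0.305 ]
0.0185 0.022 702 [0.0996 0.1005 0.1014]
0 0.012 758 [0.1076 0.1085 0.1094]
0.065 0.08 26306 [0.0602 0.27   0.2912]
flange plane [-0.00018739  0.00033302  0.06852862]
```

View pics/w5.png

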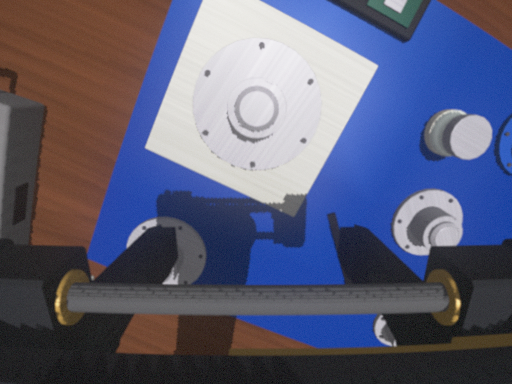

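send_rows:
  series:
    - {"dx":-30,"dy":-30,"dz":0,"turn":0,"grip":1}
    - {"dx":-30,"dy":-30,"dz":0,"turn":0,"grip":1}
    - {"dx":-30,"dy":-30,"dz":0,"turn":0,"grip":1}
    - {"dx":-31,"dy":-28,"dz":0,"turn":0,"grip":1}
    - {"dx":0,"dy":0,"dz":0,"turn":0,"grip":1}
    - {"dx":0,"dy":0,"dz":0,"turn":0,"grip":1}

```text
clock: 11.25
tool_pos: [0.4481, 0.0106, 0.2027]
eef_rot: [0.976, 0.219, -0.004, -0.002]
contact_force: [1.2, -0.0, 0.7]
opening: 1.001
```

```bash
python3 - <<'E'
from spig import *
p=run(["cap_B"],save_as="w6")
go(0.4475,0.0095,0.016)
print(get_state()["q"])
E
```

```text
flange cap_B 0.64 [447.3  12.   52. ] [447.7  12.1  51. ]
boss cap_B 0.64 769 [448.2  12.5  17.2] mean [448.6  12.6  47.8] zmax 0.0505
t=11.4 tcp [0.4497 0.0098 0.2028] yaw 0.438 tilt z [-0.007  0.003 -1.   ] open 0.999 F [-0.9  0.5 -0. ] q7 -1.68
tool shift mm [ -1.1   0.4 186.8] rows@45: 5
[ 0.1500733   0.55399538 -0.41533618  2.1009676   0.39697255  0.56811634
 -1.68243936]
```

send_rows:
  series:
    - {"dx":1,"dy":-1.5,"dz":40,"turn":0,"grip":1}
    - {"dx":0,"dy":0,"dz":40,"turn":0,"grip":1}
    - {"dx":0,"dy":0,"dz":40,"turn":0,"grip":1}
    - {"dx":0,"dy":0,"dz":30,"turn":0,"grip":1}
    - {"dx":0,"dy":0,"dz":15,"turn":0,"grip":1}
    - {"dx":0,"dy":0,"dz":0,"turn":0,"grip":1}
    - {"dx":0,"dy":0,"dz":0,"turn":0,"grip":1}

```text
clock: 12.1
tool_pos: [0.4475, 0.0117, 0.0378]
eef_rot: [0.976, 0.218, -0.004, -0.002]
contact_force: [-0.3, 0.5, 0.5]
opening: 0.999
```

```bash
python3 - <<'E'
from spig import *
go(0.448,0.0122,0.016)
print(get_state()["q"])
E
```

```text
t=12.1 tcp [0.4475 0.0117 0.0378] yaw 0.439 tilt z [-0.008  0.002 -1.   ] open 0.999 F [-0.3  0.5  0.5] q7 -1.90
tool shift mm [ 0.8 -0.1 21.8] rows@45: 1
[-0.09032609  0.87259891 -0.05958279  2.22017052  0.63831979  0.07153127
 -1.89816834]
```

send_rows:
  series:
    - {"dx":1,"dy":0,"dz":8,"turn":0,"grip":1}
    - {"dx":0,"dy":0,"dz":7,"turn":0,"grip":1}
    - {"dx":0,"dy":0,"dz":6,"turn":0,"grip":1}
    - {"dx":0,"dy":0,"dz":0,"turn":0,"grip":1}
    - {"dx":0,"dy":0,"dz":0,"turn":0,"grip":1}

```text
clock: 12.6
tool_pos: [0.4485, 0.012, 0.0208]
eef_rot: [0.976, 0.217, -0.005, -0.002]
contact_force: [-0.7, 0.0, -0.3]
opening: 1.0
```

```bash
python3 - <<'E'
from spig import *
go(0.448,0.0122,0.016)
print(get_state()["q"])
E
```

```text
t=12.6 tcp [0.4485 0.012  0.0208] yaw 0.439 tilt z [-0.01   0.002 -1.   ] open 1.000 F [-0.7  0.  -0.3] q7 -2.27
tool shift mm [-0.4 -0.4  4.8] rows@45: 1
[-0.09383551  0.91050197 -0.05378445  2.21689047  1.01321569  0.04619502
 -2.27226043]
```

send_rows:
  series:
    - {"dx":0,"dy":0,"dz":4,"turn":0,"grip":1}
    - {"dx":0,"dy":0,"dz":0,"turn":0,"grip":1}

```text
clock: 12.8
tool_pos: [0.4482, 0.0121, 0.0166]
eef_rot: [0.976, 0.218, -0.005, -0.002]
contact_force: [-0.2, 0.1, 0.5]
opening: 0.997
```

```bash
python3 - <<'E'
from spig import *
go(0.448,0.0122,0.016)
print(get_state()["q"])
E
```

```text
t=12.8 tcp [0.4482 0.0121 0.0166] yaw 0.439 tilt z [-0.011  0.002 -1.   ] open 0.997 F [-0.2  0.1  0.5] q7 -2.47
tool shift mm [-0.1 -0.2  0.6] rows@45: 1
[-0.09337288  0.91984684 -0.05486843  2.21723626  1.20711171  0.04340068
 -2.46520779]
```

Reached the grasp height. Now I'll close and lift.

send_rows:
  series:
    - {"dx":0,"dy":0,"dz":0,"turn":0,"grip":0.3}
    - {"dx":0,"dy":0,"dz":0,"turn":0,"grip":0.3}
    - {"dx":0,"dy":0,"dz":0,"turn":0,"grip":0.3}
    - {"dx":0,"dy":0,"dz":0,"turn":0,"grip":0.3}
    - {"dx":0,"dy":0,"dz":0,"turn":0,"grip":0.3}
    - {"dx":0,"dy":0,"dz":0,"turn":0,"grip":0.3}
    - {"dx":0,"dy":0,"dz":-5,"turn":0,"grip":0.3}
    - {"dx":0,"dy":0,"dz":-15,"turn":0,"grip":0.3}
    - {"dx":0,"dy":0,"dz":-30,"turn":0,"grip":0.3}
    - {"dx":0,"dy":0,"dz":-40,"turn":0,"grip":0.3}
    - {"dx":0,"dy":0,"dz":-40,"turn":0,"grip":0.3}
    - {"dx":0,"dy":0,"dz":0,"turn":0,"grip":0.3}
  force: 40

```text
clock: 14.0
tool_pos: [0.4515, 0.0123, 0.1499]
eef_rot: [0.976, 0.217, -0.002, -0.002]
contact_force: [-0.1, 0.8, -1.9]
opening: 0.536
```

```bash
python3 - <<'E'
from spig import *
p=snapshot("wrist"); save(p,"w7"); held(p,name="cap_B")
go(0.667,-0.0167,0.15)
print(get_state()["q"])
E
```

```text
held flange encl 0.6 ((2.550755023956299, -0.37014445662498474), 51.7502555847168) z 5.934855695956374
t=14.1 tcp [0.4495 0.0112 0.1465] yaw 0.438 tilt z [-0.01   0.001 -1.   ] open 0.534 F [ 0.   0.5 -2.7] q7 -2.08
tool shift mm [185.1 117.5  -5.7] rows@45: 5
[ 0.25713195  0.69866593 -0.61324976  2.1458243   0.78679665  0.54451026
 -2.08287261]
```

send_rows:
  series:
    - {"dx":20,"dy":30,"dz":-3,"turn":0,"grip":0.3}
    - {"dx":25,"dy":30,"dz":0,"turn":0,"grip":0.3}
    - {"dx":20,"dy":30,"dz":0,"turn":0,"grip":0.3}
    - {"dx":20,"dy":27,"dz":0,"turn":0,"grip":0.3}
    - {"dx":0,"dy":0,"dz":0,"turn":0,"grip":0.3}
    - {"dx":0,"dy":0,"dz":0,"turn":0,"grip":0.3}
    - {"dx":0,"dy":0,"dz":0,"turn":0,"grip":0.3}

```text
clock: 14.8
tool_pos: [0.5741, -0.057, 0.1464]
eef_rot: [0.976, 0.219, -0.007, -0.002]
contact_force: [-0.3, -0.5, -2.0]
opening: 0.536
```

```bash
python3 - <<'E'
from spig import *
p=spig(0.1045,0.113,(.667,-.0167)); save(p,"w8"); held(p,name="cap_B")
p=spig(0.1045,0.113,(.667,-.0167)); held(p,name="cap_B")
go(0.667,-0.0167,0.15)
E
```

```text
boss/spigot pts 2879
[ 0.6674 -0.0161  0.1081] ((667.3930053710938, -16.393653869628906), 17.477495193481445)
held flange encl 0.93 ((0.8073084950447083, -0.31791019439697266), 51.46803283691406) z 8.55797471225077
boss/spigot pts 2815
[ 0.6673 -0.0161  0.1081] ((667.453125, -16.401630401611328), 17.581092834472656)
held flange encl 0.6 ((0.0, 0.0), 0.0) z nan
t=15.0 tcp [ 0.5753 -0.0573  0.1478] yaw 0.441 tilt z [-0.012  0.001 -1.   ] open 0.535 F [ 1.  -0.1 -1.7] q7 -1.76
tool shift mm [100.2   2.4  -3.3] rows@45: 3
  return _methods._mean(a, axis=axis, dtype=dtype,
  ret = ret.dtype.type(ret / rcount)
```

View pics/w8.png

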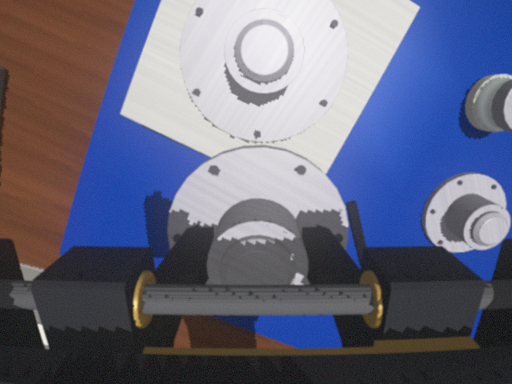

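send_rows:
  series:
    - {"dx":30,"dy":2,"dz":-1,"turn":0,"grip":0.3}
    - {"dx":30,"dy":0,"dz":0,"turn":0,"grip":0.3}
    - {"dx":25,"dy":0,"dz":0,"turn":0,"grip":0.3}
    - {"dx":16,"dy":0,"dz":0,"turn":0,"grip":0.3}
    - {"dx":0,"dy":0,"dz":0,"turn":0,"grip":0.3}
    - {"dx":0,"dy":0,"dz":0,"turn":0,"grip":0.3}
    - {"dx":0,"dy":0,"dz":8,"turn":0,"grip":0.3}
    - {"dx":0,"dy":0,"dz":8,"turn":0,"grip":0.3}
    - {"dx":0,"dy":0,"dz":0,"turn":0,"grip":0.3}
    - {"dx":0,"dy":0,"dz":0,"turn":0,"grip":0.3}

```text
clock: 16.0
tool_pos: [0.6676, -0.0173, 0.1314]
eef_rot: [0.976, 0.218, -0.006, -0.002]
contact_force: [0.7, -0.2, -2.3]
opening: 0.532
```

```bash
python3 - <<'E'
from spig import *
p=snapshot("wrist"); held(p,name="cap_B"); 
go(0.6674,-0.0163,0.1165)
E
```

```text
held flange encl 0.78 ((1.2653932571411133, -0.16342705488204956), 51.6600227355957) z 8.549228294199061
t=16.1 tcp [ 0.6682 -0.0169  0.1321] yaw 0.439 tilt z [-0.011  0.002 -1.   ] open 0.530 F [-0.5  0.2 -2.2] q7 -1.71
tool shift mm [-0.4 -0.8 15.6] rows@45: 1
```

send_rows:
  series:
    - {"dx":-0.8,"dy":-0.6,"dz":3,"turn":0,"grip":0.3}
    - {"dx":0,"dy":0,"dz":3,"turn":0,"grip":0.3}
    - {"dx":0,"dy":0,"dz":3,"turn":0,"grip":0.3}
    - {"dx":0,"dy":0,"dz":2,"turn":0,"grip":0.3}
    - {"dx":0,"dy":0,"dz":2,"turn":0,"grip":0.3}
    - {"dx":0,"dy":0,"dz":1,"turn":0,"grip":0.3}
    - {"dx":0,"dy":0,"dz":1,"turn":0,"grip":0.3}
    - {"dx":0,"dy":0,"dz":0,"turn":0,"grip":0.3}

```text
clock: 16.9
tool_pos: [0.667, -0.0166, 0.1169]
eef_rot: [0.976, 0.218, -0.005, -0.002]
contact_force: [-1.1, 0.4, -2.1]
opening: 0.535
```

```bash
python3 - <<'E'
from spig import *
go(0.6674,-0.0163,0.1165)
E
```

```text
t=16.9 tcp [ 0.667  -0.0166  0.1169] yaw 0.439 tilt z [-0.011  0.002 -1.   ] open 0.535 F [-1.1  0.4 -2.1] q7 -1.73
tool shift mm [ 0.5 -0.1  0.4] rows@45: 1
```

send_rows:
  series:
    - {"dx":0,"dy":0,"dz":1,"turn":0,"grip":0.3}
    - {"dx":0,"dy":0,"dz":0,"turn":0,"grip":0.3}
    - {"dx":0,"dy":0,"dz":0,"turn":0,"grip":1}
    - {"dx":0,"dy":0,"dz":0,"turn":0,"grip":1}
    - {"dx":0,"dy":0,"dz":0,"turn":0,"grip":1}
    - {"dx":0,"dy":0,"dz":0,"turn":0,"grip":1}
    - {"dx":0,"dy":0,"dz":-30,"turn":0,"grip":1}
    - {"dx":0,"dy":0,"dz":-40,"turn":0,"grip":1}
    - {"dx":-35,"dy":0,"dz":-35,"turn":0,"grip":1}
    - {"dx":-35,"dy":0,"dz":-20,"turn":0,"grip":1}
    - {"dx":0,"dy":0,"dz":0,"turn":0,"grip":1}
    - {"dx":0,"dy":0,"dz":0,"turn":0,"grip":1}

```text
clock: 18.1
tool_pos: [0.6052, -0.0471, 0.2421]
eef_rot: [0.976, 0.217, -0.005, -0.002]
contact_force: [0.2, -0.4, -0.7]
opening: 0.998
```

```bash
cat > chk.py <<'E'
from spig import *
def chk(name,n,c=(.667,-.0165),save_as=None):
    zf=0.068+0.04*n
    p=run([name],zf=zf,save_as=save_as)
    X,uv=cloud(p,(p["depth"]>0)); r=np.hypot(X[:,0]-c[0],X[:,1]-c[1])
    R={"cap_A":.059,"cap_B":.052,"cap_C":.045,"cap_D":.038}[name]
    k=(r>.027)&(r<R-.003)&(abs(X[:,2]-zf)<.008)
    A=np.c_[X[k,:2]-c,np.ones(k.sum())]; print("flange plane (should be z=%.3f)"%zf,np.round(np.linalg.lstsq(A,X[k,2],rcond=None)[0],4),k.sum())
    k=r<.012; print("boss z (%.3f)"%(zf+.04),np.median(X[k,2]))
    return p
E
python3 - <<'E'
from chk import *
p=chk("cap_B",1,save_as="w9")
go(0.630,-0.2745,0.2)
E
```

```text
flange cap_B 0.73 [666.  -15.9  52.6] [666.2 -16.1  51.5]
boss cap_B 0.73 1475 [666.2 -16.5  17.5] mean [666.6 -16.4 147.9] zmax 0.1505
flange plane (should be z=0.108) [-8.000e-04  1.000e-04  1.086e-01] 6394
boss z (0.148) 0.14848435776720562
t=18.2 tcp [ 0.6055 -0.0458  0.2406] yaw 0.440 tilt z [-0.012  0.002 -1.   ] open 1.002 F [-0.4  0.2 -0.8] q7 -1.65
tool shift mm [-74.7 217.7  39.8] rows@45: 5
```

View pics/w9.png

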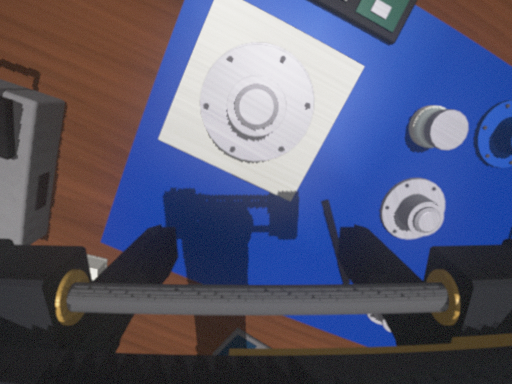

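send_rows:
  series:
    - {"dx":-12,"dy":36,"dz":0,"turn":0,"grip":1}
    - {"dx":-12,"dy":36,"dz":0,"turn":0,"grip":1}
    - {"dx":-12,"dy":36,"dz":8,"turn":0,"grip":1}
    - {"dx":-12,"dy":36,"dz":10,"turn":0,"grip":1}
    - {"dx":-13,"dy":37,"dz":10,"turn":0,"grip":1}
    - {"dx":-14,"dy":37,"dz":10,"turn":0,"grip":1}
    - {"dx":0,"dy":0,"dz":0,"turn":0,"grip":1}
    - {"dx":0,"dy":0,"dz":0,"turn":0,"grip":1}
    - {"dx":0,"dy":0,"dz":0,"turn":0,"grip":1}

```text
clock: 19.15
tool_pos: [0.6301, -0.2733, 0.2025]
eef_rot: [0.976, 0.219, -0.005, -0.003]
contact_force: [-0.1, 0.0, 0.2]
opening: 0.999
```

```bash
python3 - <<'E'
from chk import *
p=run(["cap_C"],save_as="w10")
go(0.630,-0.2745,0.014)
E
```

```text
flange cap_C 0.96 [ 775.7 -333.4   46. ] [ 776.  -333.2   44.6]
flange cap_C 0.68 [ 630.8 -272.9   44.7] [ 630.6 -272.8   43.8]
boss cap_C 0.96 994 [ 775.7 -333.2   17.5] mean [ 775.5 -332.7   47.9] zmax 0.0504
boss cap_C 0.68 778 [ 631.  -272.6   17.2] mean [ 631.6 -272.3   47.8] zmax 0.0503
t=19.3 tcp [ 0.63   -0.2737  0.2033] yaw 0.442 tilt z [-0.011  0.002 -1.   ] open 1.001 F [ 0.1 -0.5  0.6] q7 -1.27
tool shift mm [  1.3   2.  189.3] rows@45: 5
```

View pics/w10.png

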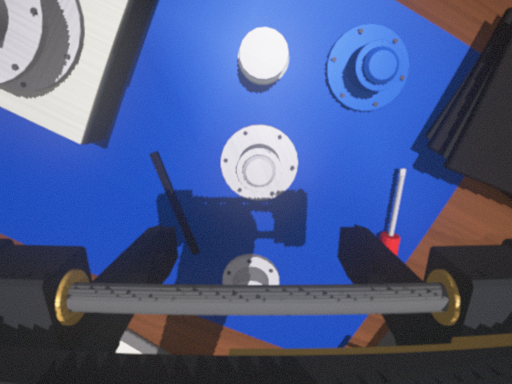

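send_rows:
  series:
    - {"dx":3,"dy":0.8,"dz":40,"turn":0,"grip":1}
    - {"dx":0,"dy":0,"dz":40,"turn":0,"grip":1}
    - {"dx":0,"dy":0,"dz":40,"turn":0,"grip":1}
    - {"dx":0,"dy":0,"dz":40,"turn":0,"grip":1}
    - {"dx":0,"dy":0,"dz":20,"turn":0,"grip":1}
    - {"dx":0,"dy":0,"dz":9,"turn":0,"grip":1}
    - {"dx":0,"dy":0,"dz":0,"turn":0,"grip":1}
    - {"dx":0,"dy":0,"dz":0,"turn":0,"grip":1}
    - {"dx":0,"dy":0,"dz":0,"turn":0,"grip":1}

```text
clock: 20.2
tool_pos: [0.6319, -0.2751, 0.0161]
eef_rot: [0.976, 0.218, -0.004, -0.001]
contact_force: [0.0, -0.1, 0.6]
opening: 1.006
```

```bash
python3 - <<'E'
from chk import *
go(0.631,-0.2727,0.014)
E
```

```text
t=20.2 tcp [ 0.6319 -0.2751  0.0161] yaw 0.439 tilt z [-0.008  0.001 -1.   ] open 1.006 F [ 0.  -0.1  0.6] q7 -1.39
tool shift mm [ 0.2 -2.5  2.2] rows@45: 1
```

send_rows:
  series:
    - {"dx":0,"dy":-2,"dz":1,"turn":0,"grip":1}
    - {"dx":0,"dy":0,"dz":0,"turn":0,"grip":0.3}
    - {"dx":0,"dy":0,"dz":0,"turn":0,"grip":0.3}
    - {"dx":0,"dy":0,"dz":0,"turn":0,"grip":0.3}
    - {"dx":0,"dy":0,"dz":0,"turn":0,"grip":0.3}
    - {"dx":0,"dy":0,"dz":0,"turn":0,"grip":0.3}
    - {"dx":0,"dy":0,"dz":0,"turn":0,"grip":0.3}
    - {"dx":0,"dy":0,"dz":-5,"turn":0,"grip":0.3}
    - {"dx":0,"dy":0,"dz":-15,"turn":0,"grip":0.3}
    - {"dx":0,"dy":0,"dz":-30,"turn":0,"grip":0.3}
    - {"dx":0,"dy":0,"dz":-40,"turn":0,"grip":0.3}
    - {"dx":0,"dy":0,"dz":-40,"turn":0,"grip":0.3}
    - {"dx":0,"dy":0,"dz":-40,"turn":0,"grip":0.3}
    - {"dx":0,"dy":0,"dz":0,"turn":0,"grip":0.3}
    - {"dx":0,"dy":0,"dz":0,"turn":0,"grip":0.3}
  force: 40

```text
clock: 21.7
tool_pos: [0.6317, -0.2733, 0.1846]
eef_rot: [0.976, 0.218, -0.004, -0.001]
contact_force: [0.9, -0.5, -2.3]
opening: 0.532
```

```bash
python3 - <<'E'
from spig import *
go(0.667,-0.0165,0.19)
p=snapshot("wrist"); save(p,"w11"); held(p,name="cap_C")
E
```

```text
t=21.7 tcp [ 0.6317 -0.2733  0.1846] yaw 0.439 tilt z [-0.009  0.001 -1.   ] open 0.532 F [ 0.9 -0.5 -2.3] q7 -1.28
tool shift mm [ 141.1 -217.4   -5.6] rows@45: 5
held flange encl 0.85 ((0.0, 0.0), 0.0) z nan
  return _methods._mean(a, axis=axis, dtype=dtype,
  ret = ret.dtype.type(ret / rcount)
```

View pics/w11.png

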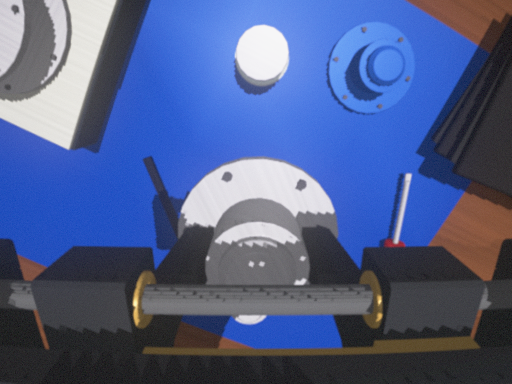

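send_rows:
  series:
    - {"dx":7,"dy":-37,"dz":-3,"turn":0,"grip":0.3}
    - {"dx":7,"dy":-37,"dz":0,"turn":0,"grip":0.3}
    - {"dx":7,"dy":-37,"dz":0,"turn":0,"grip":0.3}
    - {"dx":7,"dy":-37,"dz":0,"turn":0,"grip":0.3}
    - {"dx":7,"dy":-37,"dz":0,"turn":0,"grip":0.3}
    - {"dx":6,"dy":-32,"dz":0,"turn":0,"grip":0.3}
    - {"dx":0,"dy":0,"dz":0,"turn":0,"grip":0.3}
    - {"dx":0,"dy":0,"dz":0,"turn":0,"grip":0.3}
    - {"dx":0,"dy":0,"dz":0,"turn":0,"grip":0.3}

```text
clock: 22.7
tool_pos: [0.5759, -0.0611, 0.1858]
eef_rot: [0.976, 0.217, -0.006, -0.002]
contact_force: [0.9, -1.5, -1.7]
opening: 0.534
```

```bash
python3 - <<'E'
from spig import *
p=spig(0.1445,0.153,(.667,-.0167)); save(p,"w12"); 
try: held(p,name="cap_C")
except Exception as e: print(e)
for d in regions_of(p,"cap_C"): print(d["score"],d["extent"])
s,R=toolstate()
X,uv=cloud(p,p["depth"]>0); T=(X-s["tool_pos"])@R*1000
f=(T[:,2]>4)&(T[:,2]<10)&(np.hypot(T[:,0],T[:,1])<60)
print("flange by depth",f.sum(),cv2.minEnclosingCircle(T[f][:,:2].astype(np.float32)),np.median(T[f,2]))
go(0.667,-0.0165,0.19)
E
```

```text
boss/spigot pts 2879
[ 0.6661 -0.0163  0.1481] ((666.09033203125, -16.431394577026367), 17.517972946166992)
held flange encl 0.83 ((2.658658504486084, -0.6242580413818359), 44.53910446166992) z 4.633833450808076
0.83 [180.5, 158.3, 339.2, 288.3]
flange by depth 6244 ((2.2232093811035156, -0.3661515712738037), 44.6129150390625) 4.889965218699437
t=22.9 tcp [ 0.5762 -0.061   0.1863] yaw 0.437 tilt z [-0.012  0.001 -1.   ] open 0.536 F [ 0.   0.  -1.6] q7 -1.71
tool shift mm [101.   -1.9  -4.7] rows@45: 3
```

View pics/w12.png

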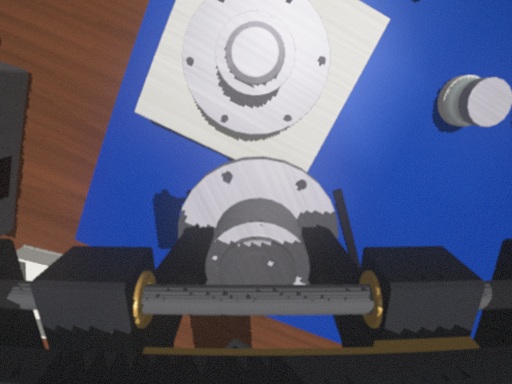

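send_rows:
  series:
    - {"dx":30,"dy":-1.7,"dz":-1,"turn":0,"grip":0.3}
    - {"dx":30,"dy":0,"dz":0,"turn":0,"grip":0.3}
    - {"dx":25,"dy":0,"dz":0,"turn":0,"grip":0.3}
    - {"dx":13,"dy":0,"dz":0,"turn":0,"grip":0.3}
    - {"dx":0,"dy":0,"dz":0,"turn":0,"grip":0.3}
    - {"dx":0,"dy":0,"dz":0,"turn":0,"grip":0.3}
    - {"dx":0,"dy":0,"dz":8,"turn":0,"grip":0.3}
    - {"dx":0,"dy":0,"dz":8,"turn":0,"grip":0.3}
    - {"dx":0,"dy":0,"dz":0,"turn":0,"grip":0.3}
    - {"dx":0,"dy":0,"dz":0,"turn":0,"grip":0.3}

```text
clock: 23.85
tool_pos: [0.6636, -0.0166, 0.1705]
eef_rot: [0.976, 0.218, -0.006, -0.002]
contact_force: [0.1, -0.5, -0.6]
opening: 0.534
```

```bash
python3 - <<'E'
from spig import *
p=snapshot("wrist")
s,R=toolstate()
X,uv=cloud(p,p["depth"]>0); T=(X-s["tool_pos"])@R*1000
f=(T[:,2]>2)&(T[:,2]<10)&(np.hypot(T[:,0],T[:,1])<60)
print("flange by depth",f.sum(),cv2.minEnclosingCircle(T[f][:,:2].astype(np.float32)),np.median(T[f,2]))
go(0.6663,-0.0164,0.1528)
E
```

```text
flange by depth 7087 ((2.084463596343994, -0.28916487097740173), 44.7353515625) 4.6914774208635555
t=23.9 tcp [ 0.6639 -0.0163  0.1709] yaw 0.439 tilt z [-0.011  0.002 -1.   ] open 0.537 F [ 0.9 -0.1 -1.4] q7 -1.69
tool shift mm [ 2.3  1.2 18.1] rows@45: 1
```

send_rows:
  series:
    - {"dx":0.2,"dy":1.2,"dz":4,"turn":0,"grip":0.3}
    - {"dx":0,"dy":0,"dz":3,"turn":0,"grip":0.3}
    - {"dx":0,"dy":0,"dz":3,"turn":0,"grip":0.3}
    - {"dx":0,"dy":0,"dz":2,"turn":0,"grip":0.3}
    - {"dx":0,"dy":0,"dz":2,"turn":0,"grip":0.3}
    - {"dx":0,"dy":0,"dz":2,"turn":0,"grip":0.3}
    - {"dx":0,"dy":0,"dz":1,"turn":0,"grip":0.3}
    - {"dx":0,"dy":0,"dz":0,"turn":0,"grip":0.3}
    - {"dx":0,"dy":0,"dz":0,"turn":0,"grip":0.3}

```text
clock: 24.8
tool_pos: [0.6647, -0.0171, 0.154]
eef_rot: [0.976, 0.218, -0.005, -0.002]
contact_force: [-0.9, 0.8, -2.2]
opening: 0.536
```

```bash
python3 - <<'E'
from spig import *
go(0.6663,-0.0164,0.1528)
E
```

```text
t=24.8 tcp [ 0.6647 -0.0171  0.154 ] yaw 0.439 tilt z [-0.011  0.002 -1.   ] open 0.536 F [-0.9  0.8 -2.2] q7 -1.70
tool shift mm [1.8 0.  1.2] rows@45: 1
```

send_rows:
  series:
    - {"dx":0,"dy":0,"dz":1,"turn":0,"grip":0.3}
    - {"dx":0,"dy":0,"dz":0.5,"turn":0,"grip":0.3}
    - {"dx":0,"dy":0,"dz":0,"turn":0,"grip":1}
    - {"dx":0,"dy":0,"dz":0,"turn":0,"grip":1}
    - {"dx":0,"dy":0,"dz":0,"turn":0,"grip":1}
    - {"dx":0,"dy":0,"dz":0,"turn":0,"grip":1}
    - {"dx":0,"dy":0,"dz":-30,"turn":0,"grip":1}
    - {"dx":0,"dy":0,"dz":-40,"turn":0,"grip":1}
    - {"dx":-35,"dy":0,"dz":-35,"turn":0,"grip":1}
    - {"dx":-35,"dy":0,"dz":-10,"turn":0,"grip":1}
    - {"dx":0,"dy":0,"dz":0,"turn":0,"grip":1}
    - {"dx":0,"dy":0,"dz":0,"turn":0,"grip":1}

```text
clock: 26.0
tool_pos: [0.6025, -0.0477, 0.2686]
eef_rot: [0.976, 0.217, -0.005, -0.002]
contact_force: [0.4, -0.2, -0.4]
opening: 1.0
```

```bash
python3 - <<'E'
from chk import *
p=chk("cap_C",2,save_as="w13")
go(0.4805,-0.332,0.2)
E
```

```text
flange cap_C 0.97 [665.4 -16.6  45.3] [665.3 -16.3  44.2]
flange cap_C 0.71 [ 739.5 -222.    30.7] [ 737.9 -219.3   27.5]
boss cap_C 0.97 1674 [665.4 -16.4  17.4] mean [665.6 -16.2 187.9] zmax 0.1907
flange plane (should be z=0.148) [-0.0018 -0.0007  0.1486] 4276
boss z (0.188) 0.18850017939799724
t=26.1 tcp [ 0.6031 -0.0464  0.2674] yaw 0.440 tilt z [-0.011  0.003 -1.   ] open 0.999 F [ 0.1 -0.3 -0.4] q7 -1.62
tool shift mm [-231.8  206.8   68.1] rows@45: 6
```

View pics/w13.png

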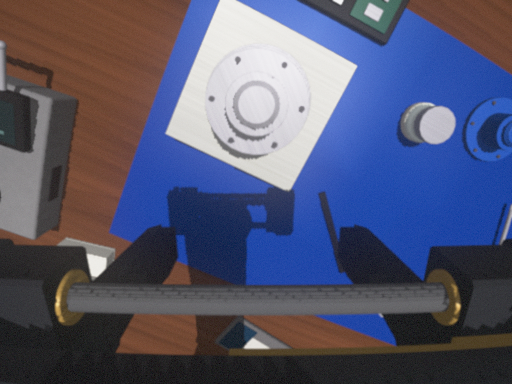

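C is seated, so D is next.

send_rows:
  series:
    - {"dx":-29,"dy":26,"dz":0,"turn":0,"grip":1}
    - {"dx":-29,"dy":26,"dz":0,"turn":0,"grip":1}
    - {"dx":-29,"dy":26,"dz":10,"turn":0,"grip":1}
    - {"dx":-29,"dy":26,"dz":10,"turn":0,"grip":1}
    - {"dx":-29,"dy":26,"dz":10,"turn":0,"grip":1}
    - {"dx":-29,"dy":26,"dz":10,"turn":0,"grip":1}
    - {"dx":-29,"dy":26,"dz":15,"turn":0,"grip":1}
    - {"dx":-29,"dy":25,"dz":13,"turn":0,"grip":1}
    - {"dx":0,"dy":0,"dz":0,"turn":0,"grip":1}
    - {"dx":0,"dy":0,"dz":0,"turn":0,"grip":1}
    - {"dx":0,"dy":0,"dz":0,"turn":0,"grip":1}

```text
clock: 27.25
tool_pos: [0.4814, -0.3312, 0.2011]
eef_rot: [0.976, 0.219, -0.004, -0.003]
contact_force: [0.4, 0.4, 0.6]
opening: 1.001
```

```bash
python3 - <<'E'
from chk import *
p=run(["cap_D"],save_as="w14")
go(0.4805,-0.332,0.014)
E
```

```text
flange cap_D 0.67 [ 480.9 -330.9   38.3] [ 481.2 -331.2   37.1]
boss cap_D 0.67 776 [ 481.9 -331.1   17.1] mean [ 482.2 -330.8   47.8] zmax 0.0501
t=27.4 tcp [ 0.481  -0.3314  0.2015] yaw 0.442 tilt z [-0.01   0.002 -1.   ] open 1.003 F [ 0.6  1.  -0.6] q7 -1.21
tool shift mm [  0.7   1.5 187.5] rows@45: 5
```

View pics/w14.png

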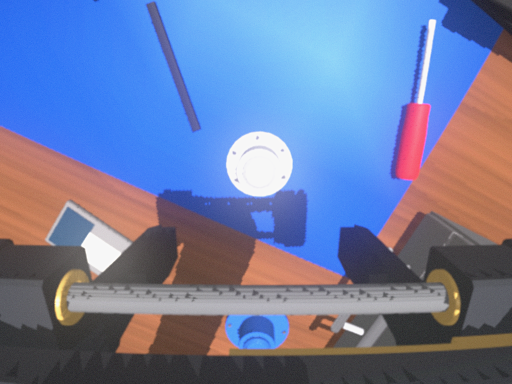

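send_rows:
  series:
    - {"dx":2,"dy":0,"dz":40,"turn":0,"grip":1}
    - {"dx":0,"dy":0,"dz":40,"turn":0,"grip":1}
    - {"dx":0,"dy":0,"dz":40,"turn":0,"grip":1}
    - {"dx":0,"dy":0,"dz":40,"turn":0,"grip":1}
    - {"dx":0,"dy":0,"dz":18,"turn":0,"grip":1}
    - {"dx":0,"dy":0,"dz":8,"turn":0,"grip":1}
    - {"dx":0,"dy":0,"dz":0,"turn":0,"grip":1}
    - {"dx":0,"dy":0,"dz":0,"turn":0,"grip":1}
    - {"dx":0,"dy":0,"dz":0,"turn":0,"grip":1}

```text
clock: 28.3
tool_pos: [0.4806, -0.3321, 0.0165]
eef_rot: [0.976, 0.218, -0.004, -0.001]
contact_force: [0.1, -0.2, -0.9]
opening: 0.998
```

```bash
python3 - <<'E'
from chk import *
go(0.4815,-0.331,0.014)
E
```

```text
t=28.3 tcp [ 0.4806 -0.3321  0.0165] yaw 0.439 tilt z [-0.009  0.    -1.   ] open 0.998 F [ 0.1 -0.2 -0.9] q7 -1.43
tool shift mm [ 1.3 -0.7  2.5] rows@45: 1
```

send_rows:
  series:
    - {"dx":1.2,"dy":-0.6,"dz":2,"turn":0,"grip":1}
    - {"dx":0,"dy":0,"dz":0,"turn":0,"grip":0.3}
    - {"dx":0,"dy":0,"dz":0,"turn":0,"grip":0.3}
    - {"dx":0,"dy":0,"dz":0,"turn":0,"grip":0.3}
    - {"dx":0,"dy":0,"dz":0,"turn":0,"grip":0.3}
    - {"dx":0,"dy":0,"dz":0,"turn":0,"grip":0.3}
    - {"dx":0,"dy":0,"dz":0,"turn":0,"grip":0.3}
    - {"dx":0,"dy":0,"dz":-5,"turn":0,"grip":0.3}
    - {"dx":0,"dy":0,"dz":-20,"turn":0,"grip":0.3}
    - {"dx":0,"dy":0,"dz":-40,"turn":0,"grip":0.3}
    - {"dx":0,"dy":0,"dz":-40,"turn":0,"grip":0.3}
    - {"dx":0,"dy":0,"dz":-40,"turn":0,"grip":0.3}
    - {"dx":0,"dy":0,"dz":-40,"turn":0,"grip":0.3}
    - {"dx":0,"dy":0,"dz":-30,"turn":0,"grip":0.3}
    - {"dx":0,"dy":0,"dz":0,"turn":0,"grip":0.3}
    - {"dx":0,"dy":0,"dz":0,"turn":0,"grip":0.3}
  force: 40

```text
clock: 29.9
tool_pos: [0.4822, -0.3312, 0.2281]
eef_rot: [0.976, 0.218, -0.005, -0.002]
contact_force: [-0.3, 0.5, -1.8]
opening: 0.534
```

```bash
python3 - <<'E'
from spig import *
go(0.6655,-0.0165,0.23)
p=snapshot("wrist"); save(p,"w15")
E
```

```text
t=29.9 tcp [ 0.4822 -0.3312  0.2281] yaw 0.439 tilt z [-0.011  0.001 -1.   ] open 0.534 F [-0.3  0.5 -1.8] q7 -1.18
tool shift mm [ 299.6 -207.    -3.7] rows@45: 7
```

View pics/w15.png

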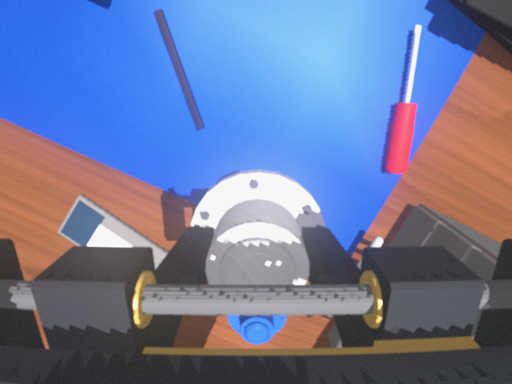

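send_rows:
  series:
    - {"dx":25,"dy":-26,"dz":0,"turn":0,"grip":0.3}
    - {"dx":25,"dy":-26,"dz":0,"turn":0,"grip":0.3}
    - {"dx":25,"dy":-26,"dz":0,"turn":0,"grip":0.3}
    - {"dx":25,"dy":-26,"dz":0,"turn":0,"grip":0.3}
    - {"dx":25,"dy":-26,"dz":0,"turn":0,"grip":0.3}
    - {"dx":25,"dy":-26,"dz":0,"turn":0,"grip":0.3}
    - {"dx":25,"dy":-26,"dz":0,"turn":0,"grip":0.3}
    - {"dx":25,"dy":-25,"dz":0,"turn":0,"grip":0.3}
    - {"dx":0,"dy":0,"dz":0,"turn":0,"grip":0.3}
    - {"dx":0,"dy":0,"dz":0,"turn":0,"grip":0.3}
    - {"dx":0,"dy":0,"dz":0,"turn":0,"grip":0.3}

```text
clock: 31.05
tool_pos: [0.5746, -0.0604, 0.2259]
eef_rot: [0.976, 0.217, -0.007, -0.002]
contact_force: [0.5, -0.6, -1.7]
opening: 0.536
```

```bash
cat >> spig.py <<'E'
def fd(p,lo=2,hi=10):
    s,R=toolstate()
    X,uv=cloud(p,p["depth"]>0); T=(X-s["tool_pos"])@R*1000
    f=(T[:,2]>lo)&(T[:,2]<hi)&(np.hypot(T[:,0],T[:,1])<60)
    print("flange by depth",f.sum(),cv2.minEnclosingCircle(T[f][:,:2].astype(np.float32)),np.median(T[f,2]))
E
python3 - <<'E'
from spig import *
p=spig(0.1845,0.193,(.6655,-.0165)); save(p,"w16"); fd(p)
go(0.6655,-0.0165,0.22)
E
```

```text
boss/spigot pts 2881
[ 0.6651 -0.0163  0.1881] ((665.1719970703125, -16.42312240600586), 17.523456573486328)
flange by depth 4151 ((8.109375, -0.3463478088378906), 37.17472839355469) 4.6792536682149235
t=31.1 tcp [ 0.5748 -0.0607  0.2262] yaw 0.437 tilt z [-0.014  0.    -1.   ] open 0.535 F [-0.7 -0.7 -1.9] q7 -1.66
tool shift mm [101.   -1.6   5. ] rows@45: 3
```

View pics/w16.png

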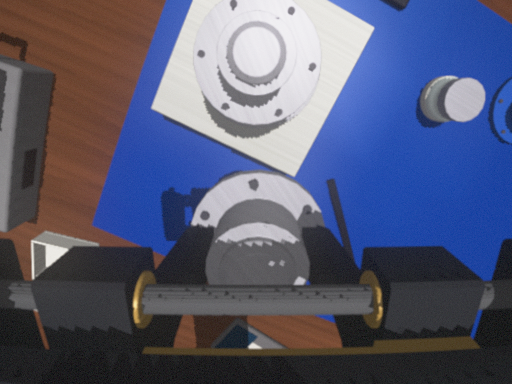

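```bash
python3 - <<'E'
from spig import *
p=snapshot("wrist"); s,R=toolstate()
X,uv=cloud(p,p["depth"]>0); T=(X-s["tool_pos"])@R*1000
r=np.hypot(T[:,0],T[:,1])
f=(T[:,2]>-2)&(T[:,2]<12)&(r<60)&(T[:,0]>15)
print(np.percentile(T[f],[0,1,50,99,100],axis=0))
A=np.c_[T[f][:,:2],np.ones(f.sum())]; c=np.linalg.lstsq(A,T[f,2],rcond=None)[0]; print("flange plane in tool",c)
# outer edge: bin by angle
g=T[f]; 
from scipy.optimize import least_squares
hull=cv2.convexHull(g[:,:2].astype(np.float32))[:,0]
h=hull[(hull[:,0]>22)]
print(len(h)); 
sol=least_squares(lambda q:np.hypot(h[:,0]-q[0],h[:,1]-q[1])-38,[0,0],loss="soft_l1"); print(sol.x,np.round(sol.fun,1))
b=(T[:,2]<-25)&(T[:,2]>-40)&(r<35); print("top pts",b.sum(),np.percentile(T[b],[1,50,99],axis=0))
E
```

```text
[[ 15.0208548  -34.68412726  -1.98413167]
 [ 15.44174737 -31.97415895  -1.28046262]
 [ 26.37331262  -0.16147218   4.65706608]
 [ 38.12715108  31.22199966  10.82951935]
 [ 38.84456458  34.0104605   11.81127322]]
flange plane in tool [ 0.09142486 -0.0074083   2.21144568]
21
[ 0.57919871 -0.25586171] [ 0.3 -0.2  0.1  0.2 -0.  -0.1 -0.  -0.  -0.1 -0.1 -0.1 -0.2 -0.1  0.
  0.   0.1 -0.   0.1 -0.1 -0.2  0.3]
top pts 6677 [[ -6.2439134  -32.10876951 -39.15352698]
 [  9.52073327  -0.62487889 -31.39636328]
 [ 23.4852014   31.73843    -25.31033019]]
```

```bash
python3 - <<'E'
from spig import *
p=snapshot("wrist"); s,R=toolstate()
X,uv=cloud(p,p["depth"]>0); T=(X-s["tool_pos"])@R*1000
r=np.hypot(T[:,0],T[:,1])
f=(T[:,2]>1)&(T[:,2]<9)&(r<36)&(T[:,0]>15)&(r>27)
A=np.c_[T[f][:,:2],np.ones(f.sum())]; c=np.linalg.lstsq(A,T[f,2],rcond=None)[0]; print("flange plane in tool",c,f.sum())
go(0.6652,-0.0164,0.22)
E
```

```text
flange plane in tool [-6.75134175e-04 -7.71770880e-03  4.54990922e+00] 2046
t=31.2 tcp [ 0.5751 -0.0604  0.2268] yaw 0.437 tilt z [-0.012  0.001 -1.   ] open 0.534 F [-0.3 -0.6 -2.3] q7 -1.66
tool shift mm [100.3  -1.7   5.7] rows@45: 3
```

send_rows:
  series:
    - {"dx":30,"dy":-1,"dz":0,"turn":0,"grip":0.3}
    - {"dx":30,"dy":0,"dz":0,"turn":0,"grip":0.3}
    - {"dx":25,"dy":0,"dz":0,"turn":0,"grip":0.3}
    - {"dx":15,"dy":0,"dz":0,"turn":0,"grip":0.3}
    - {"dx":0,"dy":0,"dz":0,"turn":0,"grip":0.3}
    - {"dx":0,"dy":0,"dz":0,"turn":0,"grip":0.3}
    - {"dx":0,"dy":0,"dz":8,"turn":0,"grip":0.3}
    - {"dx":0,"dy":0,"dz":8,"turn":0,"grip":0.3}
    - {"dx":0,"dy":0,"dz":0,"turn":0,"grip":0.3}
    - {"dx":0,"dy":0,"dz":0,"turn":0,"grip":0.3}

```text
clock: 32.2
tool_pos: [0.6651, -0.0157, 0.21]
eef_rot: [0.976, 0.218, -0.006, -0.002]
contact_force: [0.1, -0.2, -1.2]
opening: 0.535
```

```bash
python3 - <<'E'
from spig import *
go(0.6652,-0.0164,0.1926)
E
```

```text
t=32.2 tcp [ 0.6651 -0.0157  0.21  ] yaw 0.439 tilt z [-0.012  0.001 -1.   ] open 0.535 F [ 0.1 -0.2 -1.2] q7 -1.66
tool shift mm [-0.1  0.8 17.4] rows@45: 1
```

send_rows:
  series:
    - {"dx":-0.5,"dy":1,"dz":4,"turn":0,"grip":0.3}
    - {"dx":0,"dy":0,"dz":3,"turn":0,"grip":0.3}
    - {"dx":0,"dy":0,"dz":3,"turn":0,"grip":0.3}
    - {"dx":0,"dy":0,"dz":2,"turn":0,"grip":0.3}
    - {"dx":0,"dy":0,"dz":2,"turn":0,"grip":0.3}
    - {"dx":0,"dy":0,"dz":2,"turn":0,"grip":0.3}
    - {"dx":0,"dy":0,"dz":1,"turn":0,"grip":0.3}
    - {"dx":0,"dy":0,"dz":0,"turn":0,"grip":0.3}
    - {"dx":0,"dy":0,"dz":0,"turn":0,"grip":0.3}

```text
clock: 33.1
tool_pos: [0.6655, -0.0164, 0.1936]
eef_rot: [0.976, 0.218, -0.005, -0.002]
contact_force: [0.0, -0.8, -1.5]
opening: 0.536
```

```bash
python3 - <<'E'
from spig import *
go(0.6652,-0.0164,0.1926)
E
```

```text
t=33.1 tcp [ 0.6655 -0.0164  0.1936] yaw 0.439 tilt z [-0.011  0.002 -1.   ] open 0.536 F [ 0.  -0.8 -1.5] q7 -1.67
tool shift mm [-0.3 -0.1  1. ] rows@45: 1
```

send_rows:
  series:
    - {"dx":0,"dy":0,"dz":1,"turn":0,"grip":0.3}
    - {"dx":0,"dy":0,"dz":0.3,"turn":0,"grip":0.3}
    - {"dx":0,"dy":0,"dz":0,"turn":0,"grip":1}
    - {"dx":0,"dy":0,"dz":0,"turn":0,"grip":1}
    - {"dx":0,"dy":0,"dz":0,"turn":0,"grip":1}
    - {"dx":0,"dy":0,"dz":0,"turn":0,"grip":1}
    - {"dx":0,"dy":0,"dz":-30,"turn":0,"grip":1}
    - {"dx":0,"dy":0,"dz":-40,"turn":0,"grip":1}
    - {"dx":-35,"dy":0,"dz":-30,"turn":0,"grip":1}
    - {"dx":-35,"dy":0,"dz":0,"turn":0,"grip":1}
    - {"dx":0,"dy":0,"dz":0,"turn":0,"grip":1}
    - {"dx":0,"dy":0,"dz":0,"turn":0,"grip":1}

```text
clock: 34.3
tool_pos: [0.6031, -0.0469, 0.293]
eef_rot: [0.976, 0.217, -0.005, -0.002]
contact_force: [0.1, 0.4, -0.5]
opening: 1.0
```

```bash
python3 - <<'E'
from chk import *
p=chk("cap_D",3,c=(.665,-.0165),save_as="w17")
p=snapshot("scene"); save(p,"s17")
p=snapshot("top"); save(p,"t17")
go(0.4805,-0.332,0.2)
E
```

```text
flange cap_D 0.94 [665.7 -15.8  38.1] [665.8 -15.7  37.4]
boss cap_D 0.94 1911 [666.  -15.7  17.4] mean [666.2 -15.7 227.9] zmax 0.2306
flange plane (should be z=0.188) [-0.0011  0.0007  0.1887] 2295
boss z (0.228) 0.22849986693159205
t=34.5 tcp [ 0.6038 -0.0455  0.2923] yaw 0.440 tilt z [-0.011  0.003 -1.   ] open 1.003 F [-0.1 -0.6 -0.3] q7 -1.60
tool shift mm [-232.7  207.4   93. ] rows@45: 6
```

View pics/w17.png

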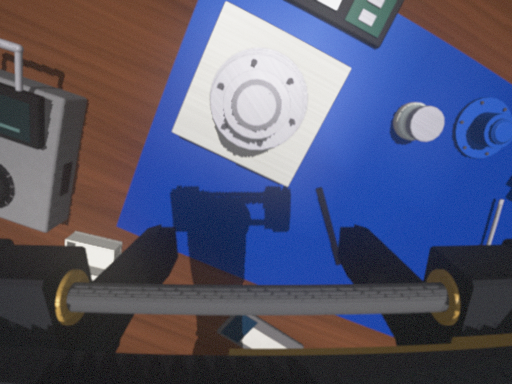

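View pics/s17.png

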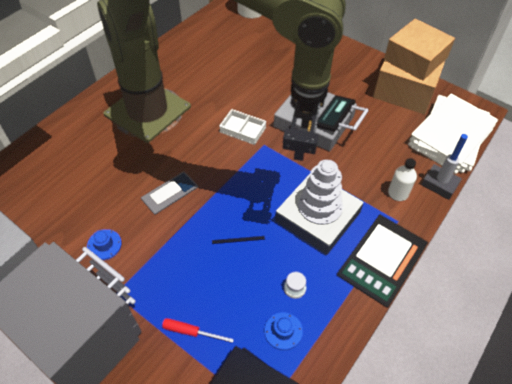

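All four caps are stacked level: D's flange top reads 0.1887 and its boss 0.2285. The scene view agrees, showing one clean tower on the plate around (325,190). Next is the display.

send_rows:
  series:
    - {"dx":0,"dy":-20,"dz":-20,"turn":0.1,"grip":1}
    - {"dx":0,"dy":-40,"dz":0,"turn":0,"grip":1}
    - {"dx":0,"dy":-40,"dz":0,"turn":0,"grip":1}
    - {"dx":0,"dy":0,"dz":0,"turn":0,"grip":1}
    - {"dx":0,"dy":0,"dz":0,"turn":0,"grip":1}

```text
clock: 35.05
tool_pos: [0.5685, 0.0485, 0.3134]
eef_rot: [0.985, 0.17, -0.005, -0.002]
contact_force: [0.4, -0.3, -0.4]
opening: 0.996
```

```bash
python3 - <<'E'
from h import *
go(0.6,0.285,0.25); print(get_state()["q"])
p=snapshot("top"); save(p,"t18",(90,140,190,260),5)
X,uv=cloud(p,p["depth"]>0)
k=(uv[:,0]>108)&(uv[:,0]<155)&(uv[:,1]>150)&(uv[:,1]<172)&(X[:,2]>.05)&(X[:,2]<.09)
Y=X[k]; k2=Y[:,0]>0.60; Z=Y
for a in np.arange(.56,.64,.01):
    m=(Z[:,0]>a)&(Z[:,0]<a+.01); print(round(a,2),m.sum(), np.round([Z[m,1].min(),Z[m,1].max(),np.median(Z[m,2])],3) if m.any() else "")
E
```

```text
t=35.0 tcp [0.5685 0.0485 0.3134] yaw 0.342 tilt z [-0.011  0.002 -1.   ] open 0.996 F [ 0.4 -0.3 -0.4] q7 -1.84
tool shift mm [ 109.6 -211.9   63.4] rows@45: 5
[ 0.27728313  0.62320647 -0.77457473  1.60741416  0.46531161  1.11567964
 -1.84440808]
0.56 9 [0.246 0.342 0.087]
0.57 18 [0.246 0.345 0.087]
0.58 5 [0.254 0.34  0.088]
0.59 3 [0.25  0.324 0.088]
0.6 5 [0.25  0.292 0.089]
0.61 0 
0.62 0 
0.63 0
```

send_rows:
  series:
    - {"dx":18,"dy":-35,"dz":5,"turn":0,"grip":1}
    - {"dx":18,"dy":-35,"dz":5,"turn":0,"grip":1}
    - {"dx":18,"dy":-35,"dz":5,"turn":0,"grip":1}
    - {"dx":18,"dy":-35,"dz":5,"turn":0,"grip":1}
    - {"dx":18,"dy":-35,"dz":5,"turn":0,"grip":1}
    - {"dx":18,"dy":-35,"dz":5,"turn":0,"grip":1}
    - {"dx":0,"dy":0,"dz":5,"turn":-0.14,"grip":1}
    - {"dx":0,"dy":0,"dz":5,"turn":-0.14,"grip":1}
    - {"dx":0,"dy":0,"dz":0,"turn":-0.14,"grip":1}
    - {"dx":0,"dy":0,"dz":0,"turn":-0.14,"grip":1}
    - {"dx":0,"dy":0,"dz":0,"turn":-0.14,"grip":1}
    - {"dx":0,"dy":0,"dz":0,"turn":-0.14,"grip":1}
    - {"dx":0,"dy":0,"dz":0,"turn":-0.14,"grip":1}
    - {"dx":0,"dy":0,"dz":0,"turn":-0.14,"grip":1}
    - {"dx":0,"dy":0,"dz":0,"turn":-0.11,"grip":1}
    - {"dx":0,"dy":0,"dz":0,"turn":0,"grip":1}
    - {"dx":0,"dy":0,"dz":0,"turn":0,"grip":1}

```text
clock: 36.8
tool_pos: [0.6007, 0.28, 0.2727]
eef_rot: [0.709, 0.705, -0.004, -0.004]
contact_force: [0.4, -0.0, -0.6]
opening: 1.0
```

```bash
python3 - <<'E'
from h import *
go(0.6,0.285,0.25); print(get_state()["q"])
p=snapshot("wrist"); save(p,"w18")
E
```

```text
t=36.8 tcp [0.6007 0.28   0.2727] yaw 1.564 tilt z [-0.012  0.001 -1.   ] open 1.000 F [ 0.4 -0.  -0.6] q7 -1.08
tool shift mm [ 5.  -0.5 22.7] rows@45: 1
[-0.04701751  0.87135096 -1.00249056  1.36460167  0.72328774  1.30070282
 -1.08042222]
```

View pics/w18.png

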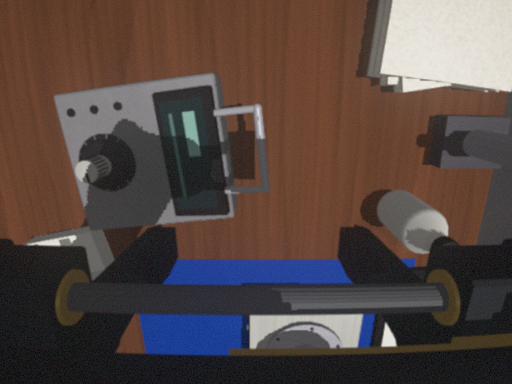

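The wrist view shows the bar running from about (258,107) to (267,190), with the display to its left. The knob is at (93,168).

```bash
cat > bar.py <<'E'
from h import *
def bar(p,box,z=0.068):
    l,t,r,b=box
    m=np.zeros(p["depth"].shape,bool); m[t:b,l:r]=1
    X,uv=cloud(p,m&(p["depth"]>0)); k=(X[:,2]>z-.012)&(X[:,2]<z+.012)
    X=X[k]; print("pts",k.sum()); return X
E
python3 - <<'E'
from bar import *
p=snapshot("wrist"); save(p,"w19",(190,80,300,240),4)
X=bar(p,(240,95,280,200)); print(np.round(np.percentile(X,[1,10,50,90,99],axis=0),4))
# bar: mid points far from arms
for y0 in np.arange(.25,.38,.01):
    m=(X[:,1]>y0)&(X[:,1]<y0+.01)
    if m.sum(): print(round(y0,2),m.sum(),np.round([X[m,0].min(),np.median(X[m,0]),X[m,0].max(),X[m,2].max()],4))
for o in regions_of(p,"display_bar")+regions_of(p,"display"):
    Y,_=cloud(p,o["pixels"]); print(round(o["score"],2),o["extent"],np.round(np.percentile(Y,[2,50,98],axis=0),3).tolist())
m=np.zeros(p["depth"].shape,bool); m[60:240,150:285]=1
Y,uv=cloud(p,m&(p["depth"]>0))
for a,b in [(.071,.09),(.055,.064)]:
    k=(Y[:,2]>a)&(Y[:,2]<b); print(a,b,k.sum(),cv2.minAreaRect((Y[k,:2]*1000).astype(np.float32)),np.median(Y[k,2]))
E
```

```text
pts 0Traceback (most recent call last):
  File "<stdin>", line 3, in <module>
    return _quantile_unchecked(
        a, q, axis, out, overwrite_input, method, keepdims, weights)
    return _ureduce(a,
                    func=_quantile_ureduce_func,
    ...<5 lines>...
                    overwrite_input=overwrite_input,
                    method=method)
    r = func(a, **kwargs)
    result = _quantile(arr,
                       quantiles=q,
    ...<2 lines>...
                       out=out,
                       weights=wgt)
    slices_having_nans = np.isnan(arr[-1, ...])
                                  ~~~^^^^^^^^^
IndexError: index -1 is out of bounds for axis 0 with size 0
```

View pics/w19.png

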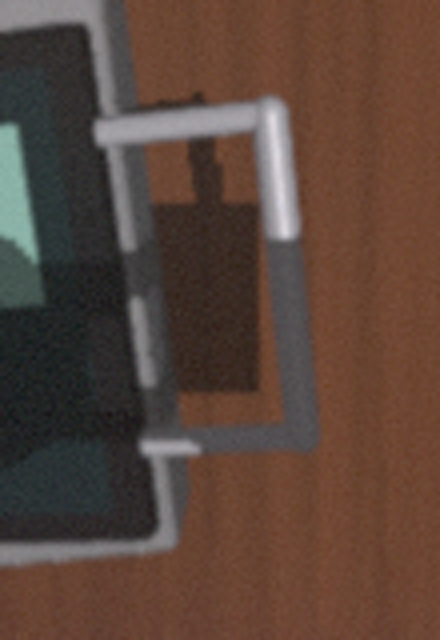

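```bash
python3 - <<'E'
from bar import *
p=snapshot("wrist")
e=onplane(p,[[258.2,106.5],[265.4,190.5],[261.8,148.7]],0.068); print("bar ends/mid",np.round(e,4),"len",np.linalg.norm(e[0]-e[1]), "dir angle",np.arctan2(*(e[0]-e[1])[[0,1]]))
for o in regions_of(p,"display_bar")+regions_of(p,"display"):
    Y,_=cloud(p,o["pixels"]); print(round(o["score"],2),o["extent"],np.round(np.percentile(Y,[2,50,98],axis=0),3).tolist() if len(Y) else "nodepth")
m=np.zeros(p["depth"].shape,bool); m[60:240,50:300]=1
Y,uv=cloud(p,m&(p["depth"]>0))
print(np.histogram(Y[:,2],bins=np.arange(-.01,.12,.01)))
for a,b in [(.069,.09),(.055,.064)]:
    k=(Y[:,2]>a)&(Y[:,2]<b)
    if k.sum()>10: print(a,b,k.sum(),cv2.minAreaRect((Y[k,:2]*1000).astype(np.float32)),np.median(Y[k,2]))
p=snapshot("top")
e=onplane(p,[[114.2,158.8],[148.8,156.2]],0.068); print("top bar ends",np.round(e,4),e.mean(0))
p=snapshot("scene"); save(p,"s19",(250,60,390,170),5)
go(0.6,0.28,.2)
E
```

```text
bar ends/mid [[0.5998 0.3472 0.068 ]
 [0.6083 0.2467 0.068 ]
 [0.6039 0.2986 0.068 ]] len 0.10076705719035162 dir angle -0.08436039091897671
0.85 [151.8, 85.6, 271.7, 216.6] [[0.487, 0.223, 0.061], [0.531, 0.3, 0.084], [0.607, 0.364, 0.096]]
0.75 [149.8, 84.6, 272.2, 216.3] [[0.488, 0.224, 0.074], [0.531, 0.3, 0.084], [0.607, 0.364, 0.096]]
(array([ 5919, 14254,   224,   271,   172,   132,  3821,  8932,  3115,
        5851,  1153,   465]), array([-0.01,  0.  ,  0.01,  0.02,  0.03,  0.04,  0.05,  0.06,  0.07,
        0.08,  0.09,  0.1 ,  0.11]))
0.069 0.09 8988 ((487.94580078125, 286.8656921386719), (206.483642578125, 152.2051544189453), 10.726886749267578) 0.08242092567421949
0.055 0.064 12567 ((459.99078369140625, 286.6024169921875), (200.11424255371094, 180.3107452392578), 6.103018760681152) 0.06044340503096684
top bar ends [[0.6056 0.3535 0.068 ]
 [0.615  0.2563 0.068 ]] [0.61030709 0.30488813 0.068     ]
t=37.1 tcp [0.5999 0.2813 0.2735] yaw 1.568 tilt z [-0.011  0.001 -1.   ] open 0.997 F [ 0.5  1.1 -0.9] q7 -1.08
tool shift mm [-1.4  0.9 73.4] rows@45: 2
```

View pics/s19.png

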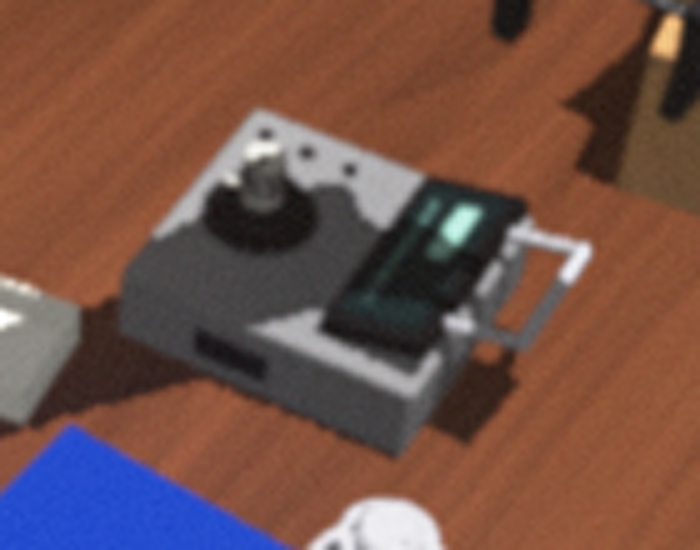

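```bash
python3 - <<'E'
from bar import *
p=snapshot("wrist")
o=regions_of(p,"display")[0]; m=cv2.erode(o["pixels"].astype(np.uint8),np.ones((5,5)))>0
Y,uv=cloud(p,m); k=(Y[:,2]>.07); Y=Y[k]; c=np.median(Y,0)
w=np.ones(len(Y),bool)
for _ in range(6):
    A=np.c_[Y[w,:2]-c[:2],np.ones(w.sum())]; s=np.linalg.lstsq(A,Y[w,2],rcond=None)[0]
    res=Y[:,2]-np.c_[Y[:,:2]-c[:2],np.ones(len(Y))]@s; w=abs(res)<.003
print(c,"plane",s,w.sum(),len(Y),"tilt",np.arctan(np.hypot(*s[:2])),"dir",np.arctan2(s[1],s[0]))
r=cv2.minAreaRect((Y[w,:2]*1000).astype(np.float32)); print(r, cv2.boxPoints(r))
# box top rect
b=np.zeros(p["depth"].shape,bool); b[60:240,50:300]=1
B,_=cloud(p,b&(p["depth"]>0)); k=abs(B[:,2]-.06)<.003; r=cv2.minAreaRect((B[k,:2]*1000).astype(np.float32)); print("box",r,cv2.boxPoints(r).round(1).tolist())
E
```

```text
[0.52785629 0.30000823 0.08435186] plane [0.16944864 0.01863024 0.08388428] 7110 7183 tilt 0.16884665315663477 dir 0.10950639109101917
((548.31005859375, 295.91973876953125), (116.40681457519531, 143.1433868408203), 5.815168380737305) [[483.1545  361.22595]
 [497.6578  218.81921]
 [613.4656  230.61353]
 [598.9623  373.02026]]
box ((460.02197265625, 286.26629638671875), (200.21234130859375, 180.35658264160156), 5.9966654777526855) [[351.0, 365.5], [369.8999938964844, 186.10000610351562], [569.0, 207.0], [550.2000122070312, 386.3999938964844]]
```

```bash
python3 - <<'E'
from bar import *
p=snapshot("wrist")
for z in (.084,.088,.092):
    e=onplane(p,[[258.2,106.5],[265.4,190.5],[261.8,148.7]],z); print(z,"ends/mid",np.round(e[:,:2],4).tolist(),"len",np.linalg.norm(e[0]-e[1]))
p=snapshot("top")
for z in (.084,.088,.092):
    e=onplane(p,[[114.2,158.8],[148.8,156.2]],z); print("top",np.round(e,4).tolist(),e.mean(0), np.linalg.norm(e[0]-e[1]))
go(0.6,0.28,.2)
E
```

```text
0.084 ends/mid [[0.5993, 0.3483], [0.6077, 0.2524], [0.6034, 0.3019]] len 0.09628321911050848
0.088 ends/mid [[0.5994, 0.3484], [0.6077, 0.2537], [0.6033, 0.3026]] len 0.09513707296542795
0.092 ends/mid [[0.5994, 0.3485], [0.6076, 0.2549], [0.6033, 0.3032]] len 0.09399092682034724
top [[0.6015, 0.3478, 0.084], [0.6107, 0.252, 0.084]] [0.60612472 0.29987917 0.084     ] 0.09627001780082056
top [[0.6005, 0.3464, 0.088], [0.6097, 0.2509, 0.088]] [0.60507912 0.29862693 0.088     ] 0.09593600175580815
top [[0.5995, 0.345, 0.092], [0.6086, 0.2498, 0.092]] [0.60403353 0.29737469 0.092     ] 0.09560198571079569
t=37.4 tcp [0.5998 0.2813 0.2734] yaw 1.569 tilt z [-0.011  0.001 -1.   ] open 0.999 F [-0.   0.5 -0.5] q7 -1.08
tool shift mm [-1.4  1.  73.4] rows@45: 2
```

send_rows:
  series:
    - {"dx":0,"dy":0,"dz":0,"turn":-0.1,"grip":0.35}
    - {"dx":20,"dy":4,"dz":30,"turn":0,"grip":0.35}
    - {"dx":0,"dy":0,"dz":40,"turn":0,"grip":0.35}
    - {"dx":0,"dy":0,"dz":40,"turn":0,"grip":0.35}
    - {"dx":0,"dy":0,"dz":0,"turn":0,"grip":0.35}
    - {"dx":0,"dy":0,"dz":0,"turn":0,"grip":0.35}
    - {"dx":0,"dy":0,"dz":0,"turn":0,"grip":0.35}
  force: 20

```text
clock: 38.05
tool_pos: [0.6016, 0.3031, 0.1661]
eef_rot: [0.672, 0.741, -0.001, -0.005]
contact_force: [-0.0, 0.0, -0.3]
opening: 0.391
```

```bash
python3 - <<'E'
from bar import *
p=snapshot("wrist"); save(p,"w20")
print(proj(p,[[.604,.301,.088]]))
go(0.604,0.301,.070)
E
```

```text
[[260.1230349  200.34790293]]
t=38.1 tcp [0.6017 0.303  0.1662] yaw 1.668 tilt z [-0.008  0.005 -1.   ] open 0.358 F [-0.7  0.2  0.1] q7 -1.09
tool shift mm [-2.7  2.8 96.2] rows@45: 3
```

View pics/w20.png

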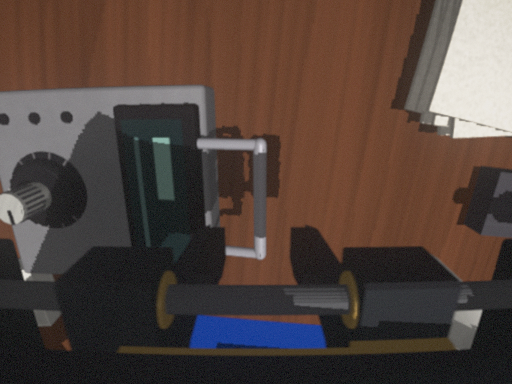

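send_rows:
  series:
    - {"dx":-2.5,"dy":2.8,"dz":30,"turn":0,"grip":0.35}
    - {"dx":0,"dy":0,"dz":30,"turn":0,"grip":0.35}
    - {"dx":0,"dy":0,"dz":20,"turn":0,"grip":0.35}
    - {"dx":0,"dy":0,"dz":16,"turn":0,"grip":0.35}
    - {"dx":0,"dy":0,"dz":0,"turn":0,"grip":0.35}
    - {"dx":0,"dy":0,"dz":0,"turn":0,"grip":0.35}
    - {"dx":0,"dy":0,"dz":0,"turn":0,"grip":0.35}
  force: 20

```text
clock: 38.8
tool_pos: [0.6033, 0.3006, 0.069]
eef_rot: [0.672, 0.741, -0.002, -0.005]
contact_force: [0.8, -0.2, 0.5]
opening: 0.349
```

```bash
python3 - <<'E'
from bar import *
p=snapshot("wrist"); save(p,"w21")
print(proj(p,[[.604,.301,.088]]))
go(0.604,0.301,.070)
E
```

```text
[[257.32796275 260.44033011]]
t=38.9 tcp [0.6033 0.3005 0.0689] yaw 1.669 tilt z [-0.009  0.003 -1.   ] open 0.348 F [0.7 0.  0.5] q7 -1.15
tool shift mm [ 0.5  0.7 -1.1] rows@45: 1
```

View pics/w21.png

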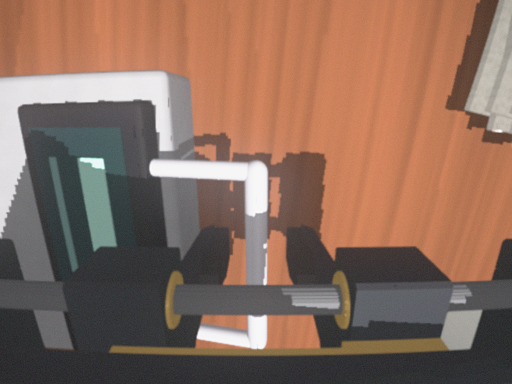

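The bar is centred between the fingers, at columns 245–268. I'll close gently.

send_rows:
  series:
    - {"dx":0,"dy":0,"dz":0,"turn":0,"grip":0.05}
    - {"dx":0,"dy":0,"dz":0,"turn":0,"grip":0.05}
    - {"dx":0,"dy":0,"dz":0,"turn":0,"grip":0.05}
    - {"dx":0,"dy":0,"dz":0,"turn":0,"grip":0.05}
    - {"dx":0,"dy":0,"dz":0,"turn":0,"grip":0.05}
  force: 20

```text
clock: 39.35
tool_pos: [0.6028, 0.2997, 0.0676]
eef_rot: [0.672, 0.741, -0.003, -0.004]
contact_force: [0.1, -0.8, 0.7]
opening: 0.08
```

send_rows:
  series:
    - {"dx":0,"dy":0,"dz":0,"turn":0,"grip":0.05}
    - {"dx":0,"dy":0,"dz":0,"turn":0,"grip":0.05}

```text
clock: 39.55
tool_pos: [0.6028, 0.2997, 0.0676]
eef_rot: [0.672, 0.741, -0.003, -0.005]
contact_force: [0.2, 0.0, 1.4]
opening: 0.082
```

```bash
python3 - <<'E'
from bar import *
p=snapshot("wrist"); save(p,"w22")
go(0.604,0.301,.070)
E
```

```text
t=39.6 tcp [0.6028 0.2997 0.0675] yaw 1.669 tilt z [-0.011  0.002 -1.   ] open 0.082 F [ 0.3 -0.7  2.6] q7 -1.15
tool shift mm [ 1.2  1.3 -2.5] rows@45: 1
```

View pics/w22.png

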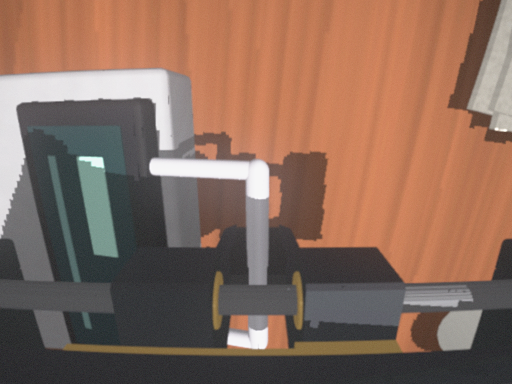

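send_rows:
  series:
    - {"dx":0,"dy":-2.1,"dz":-8.0,"turn":0,"grip":0.05}
    - {"dx":0,"dy":-2.7,"dz":-7.8,"turn":0,"grip":0.05}
    - {"dx":0,"dy":-3.3,"dz":-7.6,"turn":0,"grip":0.05}
    - {"dx":0,"dy":0,"dz":0,"turn":0,"grip":0.05}
    - {"dx":0,"dy":0,"dz":0,"turn":0,"grip":0.05}
  force: 20

```text
clock: 40.1
tool_pos: [0.5935, 0.2987, 0.0912]
eef_rot: [0.671, 0.741, -0.004, -0.005]
contact_force: [-2.4, -0.3, -0.9]
opening: 0.081
```

```bash
cat > disp.py <<'E'
from bar import *
def disp(p):
    o=regions_of(p,"display")
    if not o: print("no display"); return
    o=o[0]; m=cv2.erode(o["pixels"].astype(np.uint8),np.ones((5,5)))>0
    Y,uv=cloud(p,m); Y=Y[Y[:,2]>.065]; c=np.median(Y,0)
    rng=np.random.default_rng(0); best=None
    for _ in range(200):
        a=Y[rng.choice(len(Y),3,replace=False)]; n=np.cross(a[1]-a[0],a[2]-a[0]); l=np.linalg.norm(n)
        if l<1e-5: continue
        n/=l; w=abs((Y-a[0])@n)<.0025
        if best is None or w.sum()>best.sum(): best=w
    Z=Y[best]; n=np.linalg.svd(Z-Z.mean(0))[2][2]; n*=np.sign(n[2]); print("score",round(o["score"],2),"normal",np.round(n,3),"tilt",np.arccos(n[2]).round(3),best.sum(),len(Y),"zmax",Z[:,2].max())
E
python3 - <<'E'
from disp import *
go(0.6,0.3,.1)
for c in ["wrist","scene","top"]:
    p=snapshot(c); save(p,"d1_"+c); print(c); disp(p)
E
```

```text
t=40.1 tcp [0.5935 0.2987 0.0912] yaw 1.670 tilt z [-0.013  0.001 -1.   ] open 0.081 F [-2.4 -0.3 -0.9] q7 -1.16
tool shift mm [ 0.6  6.5 -8.9] rows@45: 1
wrist
score 0.77 normal [-0.369 -0.039  0.929] tilt 0.38 17553 19103 zmax 0.12286913503485739
scene
score 0.85 normal [-0.423 -0.047  0.905] tilt 0.44 304 386 zmax 0.10726726572327476
top
score 0.74 normal [-0.39  -0.042  0.92 ] tilt 0.403 516 700 zmax 0.10175444049352261
```

View pics/d1_wrist.png

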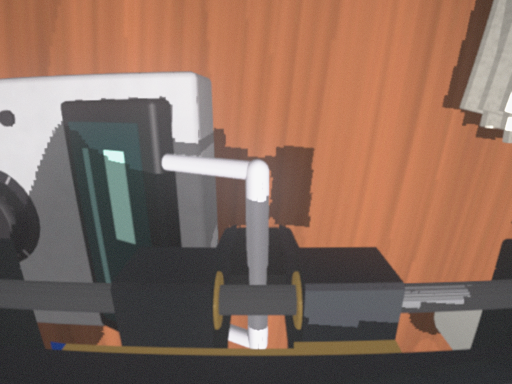

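Working as planned: the tilt is 0.38, which matches the prediction. I'll continue the arc.

send_rows:
  series:
    - {"dx":0,"dy":-3.8,"dz":-7.4,"turn":0,"grip":0.05}
    - {"dx":0,"dy":-4.3,"dz":-7.1,"turn":0,"grip":0.05}
    - {"dx":0,"dy":-4.8,"dz":-6.8,"turn":0,"grip":0.05}
    - {"dx":0,"dy":-5.2,"dz":-6.4,"turn":0,"grip":0.05}
    - {"dx":0,"dy":-5.7,"dz":-6.0,"turn":0,"grip":0.05}
    - {"dx":0,"dy":-6.1,"dz":-5.6,"turn":0,"grip":0.05}
    - {"dx":0,"dy":-6.4,"dz":-5.2,"turn":0,"grip":0.05}
    - {"dx":0,"dy":0,"dz":0,"turn":0,"grip":0.05}
    - {"dx":0,"dy":0,"dz":0,"turn":0,"grip":0.05}
  force: 20

```text
clock: 41.3
tool_pos: [0.5548, 0.2946, 0.134]
eef_rot: [0.67, 0.742, -0.007, -0.006]
contact_force: [-9.8, 1.9, -12.9]
opening: 0.074
```

```bash
python3 - <<'E'
from disp import *
go(0.6,0.3,.1)
for c in ["wrist","scene","top"]:
    p=snapshot(c); save(p,"d2_"+c); print(c); disp(p)
E
```

```text
t=41.3 tcp [0.5548 0.2946 0.134 ] yaw 1.672 tilt z [-0.019 -0.001 -1.   ] open 0.074 F [ -9.8   1.9 -12.9] q7 -1.20
tool shift mm [ 0.8 46.1 33.2] rows@45: 2
wrist
no display
scene
score 0.66 normal [-0.015  0.063  0.998] tilt 0.065 159 192 zmax 0.07199735966600587
top
score 0.65 normal [-0.792 -0.095  0.603] tilt 0.923 388 464 zmax 0.12646366129817585
```

View pics/d2_wrist.png

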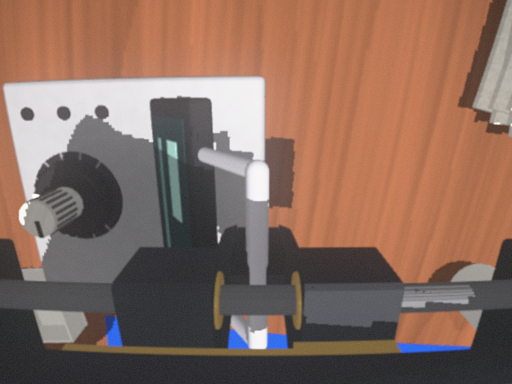

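send_rows:
  series:
    - {"dx":0,"dy":0,"dz":0,"turn":0,"grip":0.28}
    - {"dx":0,"dy":0,"dz":0,"turn":0,"grip":0.28}
    - {"dx":0,"dy":0,"dz":0,"turn":0,"grip":0.28}
    - {"dx":0,"dy":0,"dz":0,"turn":0,"grip":0.28}

```text
clock: 42.0
tool_pos: [0.5607, 0.2954, 0.1368]
eef_rot: [0.672, 0.741, -0.002, -0.004]
contact_force: [-0.4, 0.1, -1.5]
opening: 0.278
```

```bash
python3 - <<'E'
from disp import *
go(0.55,0.3,.25)
p=snapshot("wrist"); save(p,"d3_wrist"); p=snapshot("top"); disp(p)
E
```

```text
t=42.0 tcp [0.5607 0.2954 0.1368] yaw 1.668 tilt z [-0.008  0.003 -1.   ] open 0.278 F [-0.4  0.1 -1.5] q7 -1.20
tool shift mm [   6.  -11. -113.] rows@45: 3
score 0.62 normal [-0.785 -0.084  0.614] tilt 0.91 378 464 zmax 0.16434101553243707
```

View pics/d3_wrist.png

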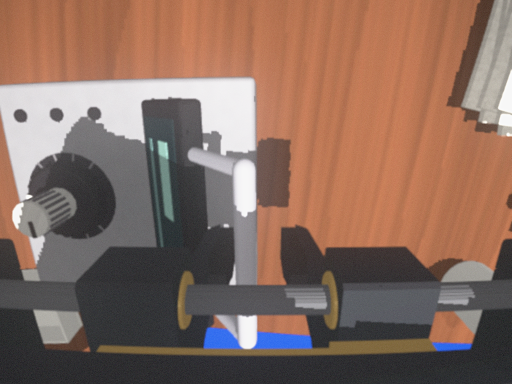

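send_rows:
  series:
    - {"dx":0,"dy":-2,"dz":-20,"turn":0,"grip":0.28}
    - {"dx":0,"dy":0,"dz":-40,"turn":0,"grip":0.28}
    - {"dx":0,"dy":0,"dz":-40,"turn":0,"grip":0.28}
    - {"dx":0,"dy":-20,"dz":-30,"turn":0,"grip":0.4}
    - {"dx":0,"dy":-30,"dz":0,"turn":0,"grip":0.4}
    - {"dx":0,"dy":-30,"dz":0,"turn":0,"grip":0.5}
    - {"dx":0,"dy":0,"dz":0,"turn":0,"grip":0.5}
    - {"dx":0,"dy":0,"dz":0,"turn":0,"grip":0.5}
    - {"dx":0,"dy":0,"dz":0,"turn":0,"grip":0.5}

```text
clock: 43.05
tool_pos: [0.4801, 0.2871, 0.2672]
eef_rot: [0.672, 0.74, -0.002, -0.004]
contact_force: [0.5, -0.4, 0.4]
opening: 0.501
```

```bash
python3 - <<'E'
from disp import *
go(0.405,0.27,.25)
for c in ["wrist","scene","top"]:
    p=snapshot(c); save(p,"d4_"+c); print(c); disp(p)
E
```

```text
t=43.0 tcp [0.4801 0.2871 0.2672] yaw 1.668 tilt z [-0.01   0.002 -1.   ] open 0.501 F [ 0.5 -0.4  0.4] q7 -1.22
tool shift mm [ -9.8 -76.3  17.9] rows@45: 2
wrist
score 0.63 normal [-0.766 -0.081  0.638] tilt 0.879 6318 6866 zmax 0.16596204882234356
scene
score 0.61 normal [-0.758 -0.079  0.647] tilt 0.867 190 297 zmax 0.16845976773699725
top
score 0.42 normal [-0.881  0.247  0.403] tilt 1.156 17 18 zmax 0.09210086680719501
```

View pics/d4_wrist.png

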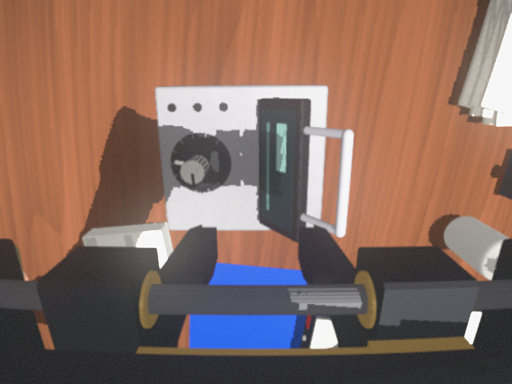

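View pics/d4_scene.png

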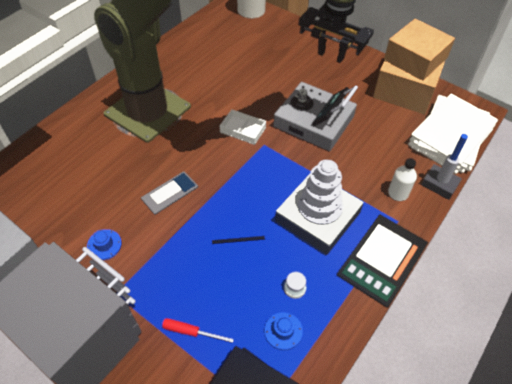

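send_rows:
  series:
    - {"dx":-5,"dy":-38,"dz":5,"turn":0,"grip":0.6}
    - {"dx":-5,"dy":-38,"dz":5,"turn":0,"grip":0.6}
    - {"dx":0,"dy":0,"dz":20,"turn":0,"grip":0.6}
    - {"dx":0,"dy":0,"dz":0,"turn":0,"grip":0.6}
    - {"dx":0,"dy":0,"dz":0,"turn":0,"grip":0.6}
    - {"dx":0,"dy":0,"dz":0,"turn":0,"grip":0.6}

```text
clock: 43.95
tool_pos: [0.405, 0.2704, 0.238]
eef_rot: [0.672, 0.741, -0.002, -0.005]
contact_force: [0.3, 0.2, 0.0]
opening: 0.6
```

```bash
python3 - <<'E'
from disp import *
p=snapshot("wrist"); save(p,"k1",(180,90,340,240),4.5)
for n in ["inner_knob","outer_ring"]:
    for o in regions_of(p,n)[:2]:
        Y,uv=cloud(p,o["pixels"]); print(n,round(o["score"],2),o["extent"])
        for lo,hi in [(.104,.114),(.07,.078)]:
            k=(Y[:,2]>lo)&(Y[:,2]<hi)
            if k.sum()>8: print(lo,k.sum(),np.round(Y[k].mean(0),4),cv2.minEnclosingCircle((Y[k,:2]*1000).astype(np.float32)))
go(0.405,0.27,.25)
E
```

```text
inner_knob 0.65 [252.1, 151.7, 281.4, 184.9]
0.104 589 [0.41   0.2823 0.1087] ((410.3250732421875, 281.5216979980469), 13.646196365356445)
outer_ring 0.9 [236.4, 132.8, 295.7, 192.5]
0.07 1701 [0.4097 0.285  0.0739] ((410.2699279785156, 281.5860900878906), 31.063785552978516)
t=44.1 tcp [0.4047 0.2701 0.2378] yaw 1.668 tilt z [-0.01   0.003 -1.   ] open 0.601 F [-0.5  0.3 -0.4] q7 -1.38
tool shift mm [ -0.    0.2 -12.2] rows@45: 1
```

View pics/k1.png

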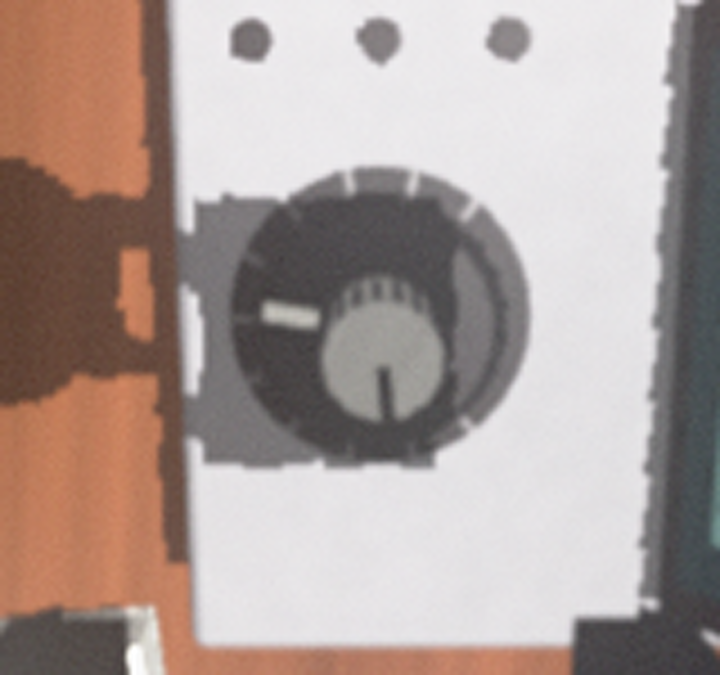

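```bash
cat > kn.py <<'E'
from h import *
def ang(p,ring_px,knob_px,axis):
    r=onplane(p,ring_px,.074); k=onplane(p,knob_px,.1085)
    for n,e in (("ring",r),("knob",k)):
        v=(e-np.r_[axis,0])[:,:2]; print(n,np.round(e[:,:2],4).tolist(),"dir from axis",np.round(np.arctan2(v[:,1],v[:,0]),3),"r",np.round(np.hypot(*v.T)*1000,1), "line dir",np.round(np.arctan2(*(e[1]-e[0])[[1,0]]),3))
E
python3 - <<'E'
from kn import *
p=snapshot("wrist")
f=lambda u,v:(180+(u+.5)/4.5-.5,90+(v+.5)/4.5-.5)
ang(p,[f(320,318),f(264,312)],[f(384,368),f(389,420)],[.4103,.2816])
E
```

```text
ring [[0.3954, 0.282], [0.3821, 0.2821]] dir from axis [3.117 3.124] r [14.9 28.2] line dir 3.132
knob [[0.4102, 0.2796], [0.4125, 0.2684]] dir from axis [-1.613 -1.408] r [ 2.  13.4] line dir -1.373
```

The ring's line points at about 3.12 rad and the knob's at about -1.39 rad, so the knob needs about 1.77 rad clockwise. I'll pre-rotate the wrist the other way first to keep joint 7 in range.

send_rows:
  series:
    - {"dx":0,"dy":0,"dz":0,"turn":-0.14,"grip":0.6}
    - {"dx":0,"dy":0,"dz":0,"turn":-0.14,"grip":0.6}
    - {"dx":0,"dy":0,"dz":0,"turn":-0.14,"grip":0.6}
    - {"dx":0,"dy":0,"dz":0,"turn":-0.14,"grip":0.6}
    - {"dx":0,"dy":0,"dz":0,"turn":-0.14,"grip":0.6}
    - {"dx":0,"dy":0,"dz":0,"turn":-0.14,"grip":0.6}
    - {"dx":0,"dy":0,"dz":0,"turn":-0.14,"grip":0.6}
    - {"dx":0,"dy":0,"dz":0,"turn":-0.14,"grip":0.6}
    - {"dx":0,"dy":0,"dz":0,"turn":-0.14,"grip":0.6}
    - {"dx":0,"dy":0,"dz":0,"turn":-0.14,"grip":0.6}
    - {"dx":0,"dy":0,"dz":0,"turn":-0.14,"grip":0.6}
    - {"dx":0,"dy":0,"dz":0,"turn":-0.14,"grip":0.6}
    - {"dx":0,"dy":0,"dz":0,"turn":-0.14,"grip":0.6}
    - {"dx":0,"dy":0,"dz":0,"turn":-0.14,"grip":0.6}
    - {"dx":0,"dy":0,"dz":0,"turn":0,"grip":0.6}
    - {"dx":0,"dy":0,"dz":0,"turn":0,"grip":0.6}
    - {"dx":0,"dy":0,"dz":0,"turn":0,"grip":0.6}

```text
clock: 45.85
tool_pos: [0.4042, 0.2696, 0.2375]
eef_rot: [-0.24, 0.971, 0.002, -0.005]
contact_force: [0.4, 0.1, -0.6]
opening: 0.602
```

```bash
python3 - <<'E'
from disp import *
p=snapshot("wrist"); save(p,"k2",(180,90,340,240),4.5)
for n in ["inner_knob","outer_ring"]:
    for o in regions_of(p,n)[:2]:
        Y,uv=cloud(p,o["pixels"]); print(n,round(o["score"],2),o["extent"])
        for lo,hi in [(.104,.114),(.07,.078)]:
            k=(Y[:,2]>lo)&(Y[:,2]<hi)
            if k.sum()>8: print(lo,k.sum(),np.round(Y[k].mean(0),4),cv2.minEnclosingCircle((Y[k,:2]*1000).astype(np.float32)))
go(0.4103,0.2816,.083)
E
```

```text
inner_knob 0.75 [254.6, 167.5, 278.0, 204.0]
0.104 556 [0.4087 0.2802 0.1086] ((409.45867919921875, 280.647216796875), 13.587592124938965)
outer_ring 0.97 [235.9, 149.1, 295.1, 208.1]
0.07 1604 [0.4054 0.2781 0.0739] ((409.57598876953125, 281.190185546875), 31.071834564208984)
t=46.0 tcp [0.4041 0.2696 0.2375] yaw -2.655 tilt z [-0.011  0.002 -1.   ] open 0.597 F [-0.4  1.4  0.9] q7 0.34
tool shift mm [-12.4   6.7 154.4] rows@45: 4
```

View pics/k2.png

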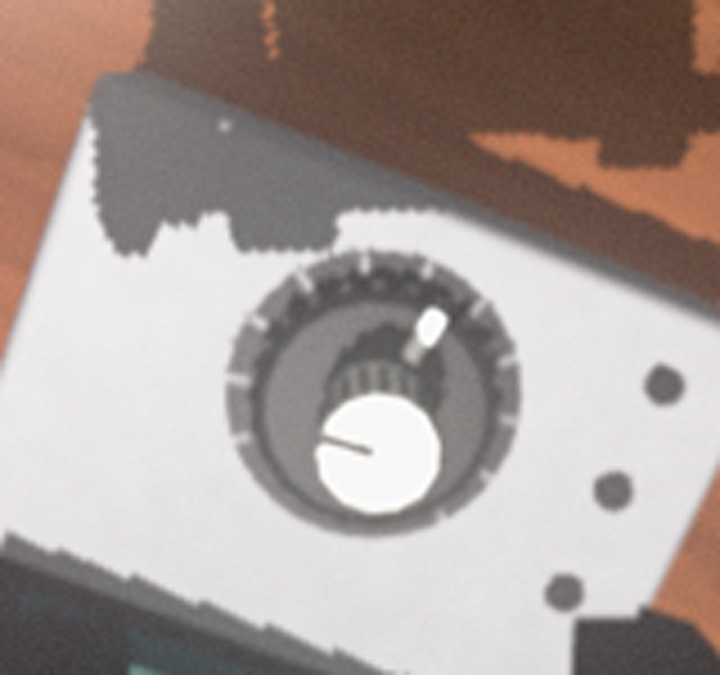

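```bash
python3 - <<'E'
from kn import *
p=snapshot("wrist")
f=lambda u,v:(180+(u+.5)/4.5-.5,90+(v+.5)/4.5-.5)
ang(p,[f(405,360),f(438,312)],[f(371,452),f(320,437)],[.4095,.2810])
E
```

```text
ring [[0.3955, 0.2815], [0.3817, 0.2829]] dir from axis [3.103 3.074] r [14.1 27.9] line dir 3.044
knob [[0.4105, 0.2796], [0.4126, 0.2684]] dir from axis [-0.98  -1.332] r [ 1.7 13. ] line dir -1.384
```

send_rows:
  series:
    - {"dx":-12,"dy":6.6,"dz":0,"turn":0,"grip":0.6}
    - {"dx":0,"dy":0,"dz":40,"turn":0,"grip":0.6}
    - {"dx":0,"dy":0,"dz":40,"turn":0,"grip":0.6}
    - {"dx":0,"dy":0,"dz":30,"turn":0,"grip":0.6}
    - {"dx":0,"dy":0,"dz":0,"turn":0,"grip":0.6}
    - {"dx":0,"dy":0,"dz":0,"turn":0,"grip":0.6}
    - {"dx":0,"dy":0,"dz":0,"turn":0,"grip":0.6}

```text
clock: 46.75
tool_pos: [0.4109, 0.2823, 0.1291]
eef_rot: [-0.241, 0.97, 0.003, -0.004]
contact_force: [0.6, 0.7, 0.4]
opening: 0.602
```

```bash
python3 - <<'E'
from kn import *
p=snapshot("wrist"); save(p,"k3")
go(0.4099,0.2813,.083)
E
```

```text
t=46.8 tcp [0.4109 0.2823 0.1292] yaw -2.655 tilt z [-0.009  0.004 -1.   ] open 0.598 F [-0.2 -0.3  0.5] q7 0.20
tool shift mm [ 1.1 -0.7 46.2] rows@45: 2
```

View pics/k3.png

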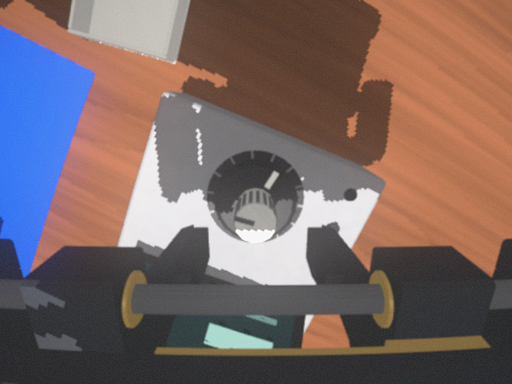

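send_rows:
  series:
    - {"dx":1,"dy":-0.7,"dz":20,"turn":0,"grip":0.6}
    - {"dx":0,"dy":0,"dz":16,"turn":0,"grip":0.6}
    - {"dx":0,"dy":0,"dz":8,"turn":0,"grip":0.6}
    - {"dx":0,"dy":0,"dz":0,"turn":0,"grip":0.6}
    - {"dx":0,"dy":0,"dz":0,"turn":0,"grip":0.6}
    - {"dx":0,"dy":0,"dz":0,"turn":0,"grip":0.6}
  force: 15

```text
clock: 47.4
tool_pos: [0.4097, 0.2808, 0.0844]
eef_rot: [-0.241, 0.97, 0.003, -0.004]
contact_force: [0.4, 0.4, 0.6]
opening: 0.602
```

```bash
python3 - <<'E'
from kn import *
go(0.4099,0.2813,.083); print(get_state()["q"])
p=snapshot("wrist"); save(p,"k4")
E
```

```text
t=47.4 tcp [0.4097 0.2808 0.0844] yaw -2.654 tilt z [-0.01   0.003 -1.   ] open 0.602 F [0.4 0.4 0.6] q7 0.14
tool shift mm [-0.4  0.4  1.4] rows@45: 1
[-0.03900266  1.12135874 -1.23600737  2.03592768  1.26961126  1.08744912
  0.13612704]
```

View pics/k4.png

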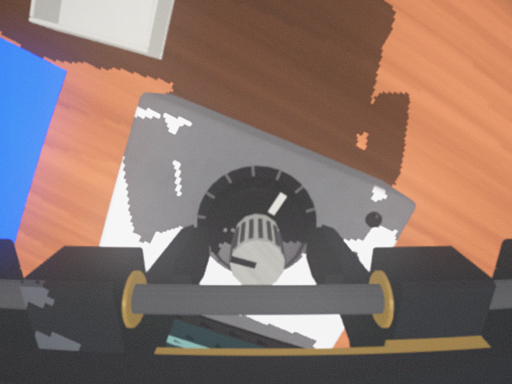

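send_rows:
  series:
    - {"dx":0,"dy":0,"dz":0,"turn":0,"grip":0.2}
    - {"dx":0,"dy":0,"dz":0,"turn":0,"grip":0.2}
    - {"dx":0,"dy":0,"dz":0,"turn":0,"grip":0.2}
    - {"dx":0,"dy":0,"dz":0,"turn":0,"grip":0.2}
    - {"dx":0,"dy":0,"dz":0,"turn":0.1,"grip":0.2}
    - {"dx":0,"dy":0,"dz":0,"turn":0.1,"grip":0.2}
    - {"dx":0,"dy":0,"dz":0,"turn":0.1,"grip":0.2}
    - {"dx":0,"dy":0,"dz":0,"turn":0,"grip":0.2}
  force: 15

```text
clock: 48.25
tool_pos: [0.4093, 0.2804, 0.0834]
eef_rot: [-0.093, 0.996, 0.001, -0.005]
contact_force: [-0.3, 0.8, 0.0]
opening: 0.288
```

```bash
python3 - <<'E'
from kn import *
go(0.4099,0.2813,.083); print(get_state()["moment"])
p=snapshot("wrist"); save(p,"k5")
E
```

```text
t=48.2 tcp [0.4093 0.2804 0.0834] yaw -2.954 tilt z [-0.011  0.002 -1.   ] open 0.288 F [-0.3  0.8  0. ] q7 -0.16
tool shift mm [-0.8  0.8  0.4] rows@45: 1
[ 0.21582282 -0.15461238  0.02594907]
```

View pics/k5.png

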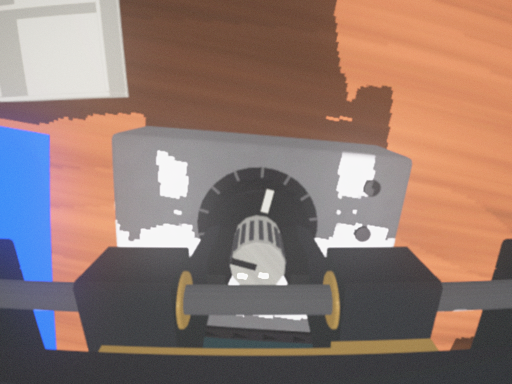

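send_rows:
  series:
    - {"dx":0,"dy":0,"dz":0,"turn":0.12,"grip":0.2}
    - {"dx":0,"dy":0,"dz":0,"turn":0.12,"grip":0.2}
    - {"dx":0,"dy":0,"dz":0,"turn":0.12,"grip":0.2}
    - {"dx":0,"dy":0,"dz":0,"turn":0.12,"grip":0.2}
    - {"dx":0,"dy":0,"dz":0,"turn":0.12,"grip":0.2}
    - {"dx":0,"dy":0,"dz":0,"turn":0.12,"grip":0.2}
    - {"dx":0,"dy":0,"dz":0,"turn":0.12,"grip":0.2}
    - {"dx":0,"dy":0,"dz":0,"turn":0.12,"grip":0.2}
    - {"dx":0,"dy":0,"dz":0,"turn":0.12,"grip":0.2}
    - {"dx":0,"dy":0,"dz":0,"turn":0.12,"grip":0.2}
    - {"dx":0,"dy":0,"dz":0,"turn":0.12,"grip":0.2}
    - {"dx":0,"dy":0,"dz":0,"turn":0.12,"grip":0.2}
    - {"dx":0,"dy":0,"dz":0,"turn":0,"grip":0.2}
    - {"dx":0,"dy":0,"dz":0,"turn":0,"grip":0.2}
  force: 15

```text
clock: 49.7
tool_pos: [0.4096, 0.2806, 0.0835]
eef_rot: [0.584, 0.811, -0.002, -0.005]
contact_force: [1.4, -0.1, 0.1]
opening: 0.292
```

```bash
python3 - <<'E'
from kn import *
go(0.4099,0.2813,.083); print(get_state()["moment"])
p=snapshot("wrist"); save(p,"k6")
E
```

```text
t=49.7 tcp [0.4096 0.2806 0.0835] yaw 1.893 tilt z [-0.011  0.002 -1.   ] open 0.292 F [ 1.4 -0.1  0.1] q7 -1.53
tool shift mm [0.5 0.5 0.5] rows@45: 1
[ 0.31292854 -0.49462991  0.00125348]
```

View pics/k6.png

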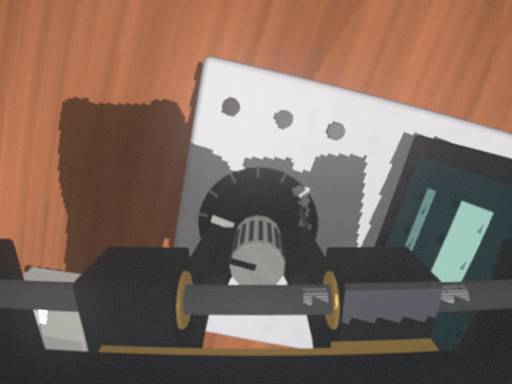

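```bash
python3 - <<'E'
from kn import *
p=snapshot("wrist"); save(p,"k7",(190,160,330,300),5)
E
```

```text
(no output)
```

View pics/k7.png

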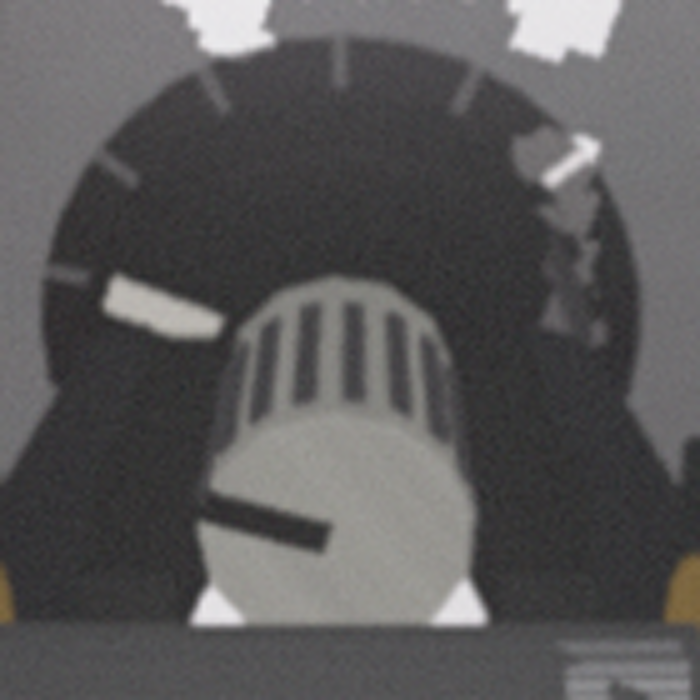

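```bash
python3 - <<'E'
from kn import *
p=snapshot("wrist")
f=lambda u,v:(190+(u+.5)/5-.5,160+(v+.5)/5-.5)
ang(p,[f(222,326),f(105,292)],[f(328,538),f(204,506)],[.4102,.2813])
E
```

```text
ring [[0.3955, 0.2827], [0.3818, 0.2824]] dir from axis [3.047 3.102] r [14.7 28.4] line dir -3.122
knob [[0.4095, 0.2807], [0.3976, 0.2802]] dir from axis [-2.454 -3.055] r [ 0.9 12.7] line dir -3.1
```

send_rows:
  series:
    - {"dx":0,"dy":0,"dz":0,"turn":0.06,"grip":0.2}
    - {"dx":0,"dy":0,"dz":0,"turn":0,"grip":0.2}
    - {"dx":0,"dy":0,"dz":0,"turn":0,"grip":0.6}
    - {"dx":0,"dy":0,"dz":0,"turn":0,"grip":0.6}
    - {"dx":0,"dy":0,"dz":0,"turn":0,"grip":0.6}
    - {"dx":0,"dy":0,"dz":0,"turn":0,"grip":0.6}
    - {"dx":0,"dy":0,"dz":-30,"turn":0,"grip":0.6}
    - {"dx":0,"dy":0,"dz":-40,"turn":0,"grip":0.6}
    - {"dx":0,"dy":0,"dz":-40,"turn":0,"grip":0.6}
    - {"dx":0,"dy":0,"dz":0,"turn":0,"grip":0.6}
    - {"dx":0,"dy":0,"dz":0,"turn":0,"grip":0.6}
    - {"dx":0,"dy":0,"dz":0,"turn":0,"grip":0.6}

```text
clock: 51.05
tool_pos: [0.4103, 0.279, 0.1923]
eef_rot: [0.61, 0.792, -0.004, -0.005]
contact_force: [0.2, 0.3, -0.1]
opening: 0.6
```

```bash
python3 - <<'E'
from disp import *
p=snapshot("wrist"); save(p,"k8",(190,110,330,250),5)
for n in ["inner_knob","outer_ring"]:
    for o in regions_of(p,n)[:2]:
        Y,uv=cloud(p,o["pixels"]); print(n,round(o["score"],2),o["extent"])
        for lo,hi in [(.104,.114),(.07,.078)]:
            k=(Y[:,2]>lo)&(Y[:,2]<hi)
            if k.sum()>8: print(lo,k.sum(),np.round(Y[k].mean(0),4),cv2.minEnclosingCircle((Y[k,:2]*1000).astype(np.float32)))
go(0.4099,0.2813,.083)
E
```

```text
inner_knob 0.6 [243.8, 167.8, 277.4, 206.1]
0.104 802 [0.4099 0.2825 0.1087] ((410.0383605957031, 281.5867919921875), 13.56686019897461)
0.07 18 [0.4071 0.2912 0.0764] ((409.50091552734375, 286.965576171875), 11.500919342041016)
outer_ring 0.67 [228.5, 146.4, 293.5, 214.0]
0.07 2168 [0.4089 0.2868 0.0739] ((410.19207763671875, 281.45257568359375), 31.091609954833984)
outer_ring 0.49 [244.9, 165.4, 278.0, 207.5]
0.104 804 [0.4099 0.2825 0.1087] ((410.32635498046875, 281.58575439453125), 13.7404203414917)
0.07 43 [0.4044 0.2893 0.0752] ((408.5951843261719, 278.7996826171875), 16.087156295776367)
t=51.2 tcp [0.4101 0.2794 0.1922] yaw 1.829 tilt z [-0.013  0.    -1.   ] open 0.595 F [-0.3 -0.2  0.1] q7 -1.39
tool shift mm [  1.5   1.6 109.2] rows@45: 3
```

View pics/k8.png

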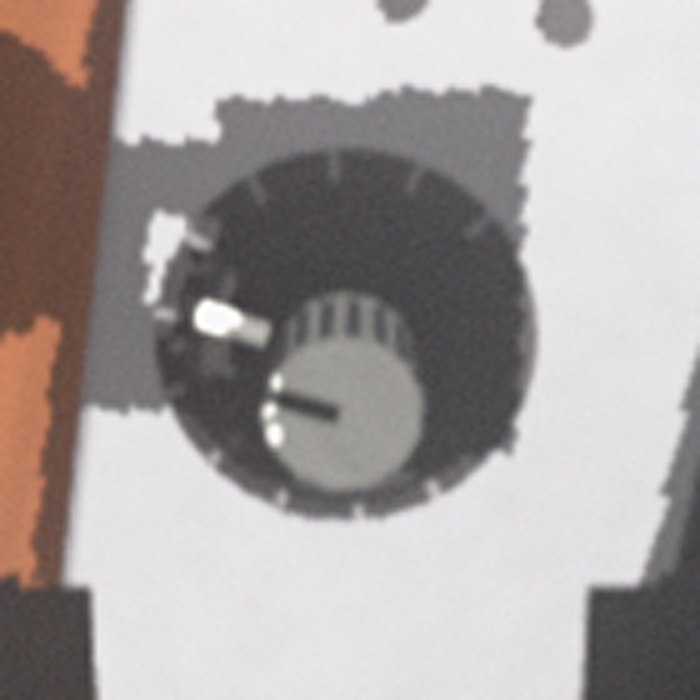

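```bash
python3 - <<'E'
from kn import *
p=snapshot("wrist")
f=lambda u,v:(190+(u+.5)/5-.5,110+(v+.5)/5-.5)
ang(p,[f(269,333),f(196,314)],[f(336,412),f(276,397)],[.4102,.2815])
E
```

```text
ring [[0.3952, 0.2826], [0.3814, 0.2827]] dir from axis [3.066 3.101] r [15.  28.8] line dir 3.14
knob [[0.4086, 0.2818], [0.3986, 0.2817]] dir from axis [2.977 3.124] r [ 1.6 11.6] line dir -3.135
```

The knob tip now reads 3.12 rad against 3.10 for the ring, and the ring hasn't moved. I'll retreat and make final checks on the stack and the display.

send_rows:
  series:
    - {"dx":0,"dy":0,"dz":-40,"turn":0,"grip":0.6}
    - {"dx":-20,"dy":30,"dz":-40,"turn":0,"grip":0.6}
    - {"dx":-35,"dy":20,"dz":0,"turn":0,"grip":0.6}
    - {"dx":-35,"dy":20,"dz":0,"turn":0,"grip":0.6}
    - {"dx":-35,"dy":20,"dz":0,"turn":0,"grip":0.6}
    - {"dx":-30,"dy":0,"dz":0,"turn":0,"grip":0.6}
    - {"dx":0,"dy":0,"dz":0,"turn":0,"grip":0.6}
    - {"dx":0,"dy":0,"dz":0,"turn":0,"grip":0.6}
    - {"dx":0,"dy":0,"dz":0,"turn":0,"grip":0.6}

```text
clock: 52.15
tool_pos: [0.5348, 0.1552, 0.2689]
eef_rot: [0.609, 0.793, -0.003, -0.005]
contact_force: [0.3, -0.1, 0.0]
opening: 0.602
```

```bash
python3 - <<'E'
from disp import *
from fit import flange
go(0.4099,0.2813,.083)
for c in ["wrist","scene","top"]:
    p=snapshot(c); save(p,"f_"+c); print(c); disp(p)
    for n,z in [("cap_A",.068),("cap_B",.108),("cap_C",.148),("cap_D",.188)]:
        for o in regions_of(p,n):
            Y,_=cloud(p,o["pixels"]); k=np.hypot(Y[:,0]-.666,Y[:,1]+.0165)<.07
            if k.mean()<.6: continue
            X=Y[k]; print(n,round(o["score"],2),"zrange",np.round(np.percentile(X[:,2],[2,50,98]),3),"mean xy",np.round(X[:,:2].mean(0),3))
E
```

```text
t=52.1 tcp [0.5348 0.1552 0.2689] yaw 1.831 tilt z [-0.011  0.002 -1.   ] open 0.602 F [ 0.3 -0.1  0. ] q7 -0.91
tool shift mm [153.  -86.2 187.7] rows@45: 5
wrist
score 0.74 normal [-0.761 -0.084  0.643] tilt 0.873 5312 5837 zmax 0.16628953716389552
cap_A 0.79 zrange [0.061 0.068 0.07 ] mean xy [0.629 0.014]
cap_B 0.9 zrange [0.107 0.109 0.115] mean xy [ 0.629 -0.021]
cap_C 0.77 zrange [0.141 0.149 0.163] mean xy [0.646 0.006]
scene
score 0.72 normal [-0.732 -0.041  0.68 ] tilt 0.823 110 158 zmax 0.15923822935270207
cap_A 0.8 zrange [0.063 0.069 0.073] mean xy [ 0.685 -0.046]
cap_B 0.6 zrange [0.1   0.109 0.114] mean xy [ 0.678 -0.042]
cap_C 0.62 zrange [0.142 0.149 0.159] mean xy [ 0.675 -0.037]
cap_D 0.66 zrange [0.163 0.197 0.231] mean xy [ 0.672 -0.027]
top
score 0.85 normal [-0.776 -0.078  0.626] tilt 0.894 583 696 zmax 0.12886775108915163
cap_D 0.67 zrange [0.185 0.221 0.23 ] mean xy [ 0.676 -0.023]
```

View pics/f_wrist.png

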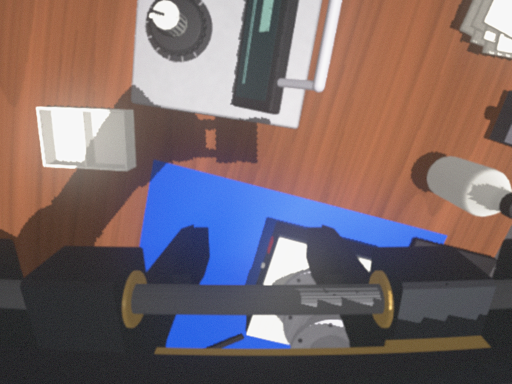

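View pics/f_scene.png

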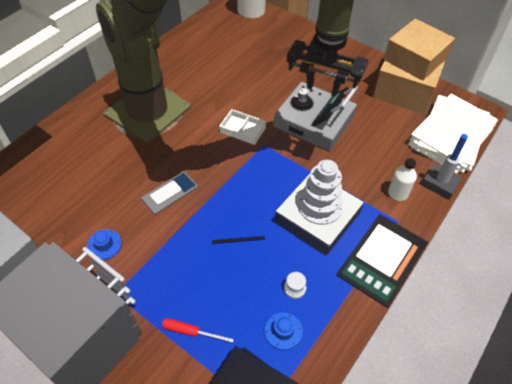

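View pics/f_top.png

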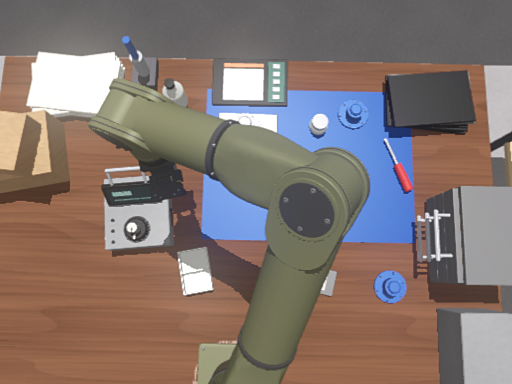

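The checks agree: all four cap levels are where they should be, the display is at about 0.87 rad, the lines agree, the bystanders are in place and there is no contact force. I'm handing in.

```bash
python3 - <<'E'
from plant import finish_job
print(finish_job())
E
```

```text
the job is handed in; nothing more can be done
None
```

I finished the whole job and handed it in at about 52 s on the robot's clock. The hand-in gave no verdict.

- **Stack:** All four caps (A, B, C, D) are on the spigot in that order, widest at the bottom. After each placement the wrist camera showed the cap level, within about 1 mm of seated height and 1–2 mm of the spigot axis.
- **Display:** It now stands at about 0.87 rad (50 degrees). The wrist camera read 0.873, the scene camera 0.823 and the top camera 0.894, all within the limits. It started at about 0.17 rad rather than flat. Near the end of the lift the grip was pulling with about 16 N, which dropped to almost nothing on release.
- **Knob:** I turned it about 1.80 rad clockwise. Its line now reads 3.12 rad against 3.10 for the ring, and other ways of measuring agreed to within about 0.02 rad. The ring showed no movement beyond about 0.03 rad of measuring scatter.
- **Other items:** In the last pictures the jar, screwdriver, spudger and both blue look-alikes looked unmoved; I did not measure them. The gripper was clear of everything and the contact force was about zero.

No check failed. I saw no cap get knocked and no grip slip. In the last views the arm hid parts of the stack: the wrist camera missed cap D and the top camera saw only cap D. The scene camera showed all four at the right heights.

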